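# Uncover the block bath and stand each bottle in the well it fits

## Robot

A 6-joint arm with a two-finger parallel gripper is mounted at the origin on a cart in front of the work surface, level with it; the furniture and walls round the work are solid. World frame = base frame: x ahead of the robot, y to its left, z up, the work surface at z = 0. Lengths are in m, angles in degrees, forces in N, time in s.
With the tool pointing down it reaches from about 0.375 to 0.9 m from the base axis. Payload 3.1 kg.
Tool frame: the origin (TCP) lies midway between the tips of the shut fingers; the grasp point (between the pads) lies 19 mm behind it; z points along the fingers, y is the direction in which the jaws open and shut (so a half turn about z gives the same grasp; the last joint's range is limited). The gripper opens to 87 mm and grips with 3 to 60 N. Pads are 19 mm wide; open, the fingers measure 117 mm over their backs; the gripper's body (75 mm by 190 mm) begins 51 mm behind the grasp point.
Start: joints at [64.2, 30.224, 82.088, -0, 67.689, -10.227], TCP at [0.168, 0.602, 0.223] pointing down, gripper open.
Joint ranges: [-176.69, 176.69], [-43.24, 126.21], [12.49, 139.97], [-82, 262], [0, 151.66], [-163.58, 163.58]. Speed limits (degrees/s): [159.86, 159.86, 180, 180, 180, 180].

## Interface

Orientations are given as a 3x3 rotation matrix whose columns are the frame's x, y, z axes.
In Python, from rig import status, vision, bot, models gives the robot as it stands.
- The arm moves only by the tool send_rows, never from a script. Its argument "moves" is a list of rows, each a list of 7 numbers: the shift along the tool's x, y, z in units of 25 mm (1.0 is 25 mm), then the turn, a rotation vector about the tool's x, y, z in units of 10 degrees (1.0 is 10 degrees), then the closure, from -1 (fully open) to 1 (shut), so that 0 is half open. In form: [[dx, dy, dz, rx, ry, rz, hand], ...]. A call has 1 to 12 rows; each row shifts and turns the commanded pose from where the row before left it, along the tool's axes as they then stand; what a row does not reach is not made up. A row lasts 1/8 s, in which the tool goes at most 62.5 mm and 10.7 degrees, less where a joint would pass 70% of its speed; a pose out of reach is approached as far as the arm can. A call is refused whole if a number of a shift passes 1 or a number of a turn 1, either way. A call with a gripper value outside its range is refused whole. The fingers move at their own pace and stop on an object; the grip force is fixed at half the most. Time passes only in rows, so rows that do not move let the fingers close. It gives the time, the measured TCP pose, the force and the opening at its end, in the units of the state.
- status.read_state(): the state, without advancing time (a new reading comes with each control period).
- vision.capture(name): name is "scene" or "top" or "wrist"; returns a dict with "img" (420x560x3 uint8, red, green, blue), "depth" (420x560 float32, m along the optical axis (not along the pixel's ray), 0 where there is no reading), "fx", "fy", "cx", "cy" (pixels), "pose" (4x4, takes a point from camera to world coordinates); the wrist camera has in their place "hand_eye" (4x4, takes a point from camera to tool coordinates, whose origin is the TCP and whose axes are the flange's). Camera axes: x right, y up, looking along -z (the intrinsics and any distortion apply to the point x, -y, -z); pixel columns grow to the right and rows downward; lengths in m; the calibration is good to about 2 mm. A picture is of the moment at which its call begins: read the wrist's pose just before it.
- bot.hand_in(): hands the job in, once; it reports no verdict.
Trained networks look in the newest picture that a camera, given by its name, has taken for a name from the list of things; names that differ only in an ending like _2 or _b are one class to them, and where a whole thing is asked for, a point or a joint stands for the part that bears it (a point fixed in the world has none). Each returns a list of dicts, best first, with "confidence" (0 to 1); they miss things now and then, are a little off and sometimes report something else, mostly with a low value. They report only what shows in the picture. A call takes as long as a camera call. They do not tell look-alikes from the thing itself.
- models.masks_of(camera, name): "mask" (420x560 bool, what is visible of it) and "extent" ([left, top, right, bottom] in pixels, round what is visible of it).
- models.landmark_of(camera, name): "point" ([column, row] in pixels: a listed point, or the origin of a listed thing).
The state is a dict: "time_s": time; "joint_positions": joint angles; "qvel": joint speeds; "tau": joint torques, N m; "position": TCP position; "tcp_rot": TCP orientation; "force": force on the tool from outside, world axes, zero at the start; "moment": the same for the moment, N m; "opening": opening from 0.0 (shut) to 1.0 (fully open).
Only numpy, scipy, OpenCV 4.12 (cv2) and the standard library are available. Lean on these libraries where they do the work, as an engineer would, in place of code of your own. Each camera call takes 0.05 s, during which the arm holds its last target.

## Task

Get the block bath ready for the next run. Swing its two turn buttons off the clear cover, lift the cover out by its handle and lay it flat in the white tray. Then stand the three closed bottles from the bench on the right of the bath upright in its wells, each in the well of its own size: the wide glass bottle in the widest well, the smaller bottle in the middle-sized one and the slim vial in the narrowest. Set everything down gently: nothing is dropped or tipped over.

Things in the scene. Friction and masses are not known exactly. Their poses are not given: they have to be found in the camera images.
- button_left (a joint): Turn button at the +y end of the bath: steel bar 48 x 13 mm on an upright screw, 154 mm from the seated cover's middle along its +y; stays where left. Pinch its black wing from above: 10 mm thick, 32 long, top 82 mm over the bench, foot 67. Rad, counter-clockwise from above positive: at 0 bar and wing lie along the bath's y, over the cover; beyond 1.25 either way it is clear; stops at +-1.65.
- button_right (a joint): The same kind of turn button at the -y end of the bath: its screw stands 154 mm from the seated cover's middle along the cover's -y axis. Same sizes, same joint meaning.
- cover_grip (a point): Middle of the handle of the clear cover: a plate 102 (x) x 280 (y) x 5 mm, 0.2 kg, z up, lying loose in the bath's rim, its top flush with the rim 62 mm over the bench. Handle: black bar along y, 12 mm wide and high, 90 long, 20 mm free under it; this point is 31 mm above the cover's underside. The bath is a white box 140 x 336 mm with the same middle and axes.
- tray_floor (a point): Middle of the inner floor of a white plastic tray standing on the bench to the left, 4 mm above the bench. The tray is fixed, inside 142 (x) x 322 (y) mm, its wall 20 mm high over the bench; its y axis is its long axis. The cover goes in with its long axis along the tray's, the handle up.
- bottle_wide_mid (a point): Middle (half-way up) of the wide glass bottle with a screw cap: 66 mm in diameter, 113 mm high, 0.26 kg. Its screw cap, 49 mm in diameter, is the top 29 mm and can be gripped from above; straight body only in the lower 46 mm. Stands on the bench; z up.
- bottle_middle_mid (a point): Middle (half-way up) of the smaller plastic bottle with a screw cap: 51 mm in diameter, 96 mm high, 0.1 kg. Its screw cap, 37 mm in diameter, is the top 24 mm and can be gripped from above; straight body in the lower 57 mm. Stands on the bench; z up.
- bottle_slim_mid (a point): Middle (half-way up) of the slim glass vial with a screw cap: 27 mm in diameter, 60 mm high, 0.03 kg. Its cap, 25 mm in diameter, is the top 13 mm; straight body in the lower 40 mm. Stands on the bench; z up. It is the only vial standing on the bench to the right of the bath.
- well_wide (a point): Middle of the floor of the widest well, 32 mm above the bench: a bore 76 mm wide, 24 mm deep, mouth chamfered, in one of the bath's three aluminium blocks (88 mm square, 90 mm apart along the bath's y; axes as the bath's). The bath's rim is 30 mm above this floor. Takes the wide bottle. Which block sits in which bay varies.
- well_middle (a point): Middle of the floor of the middle-sized well: a bore 61 mm in diameter and 24 mm deep, in a block of the same outside size and height. Takes the smaller plastic bottle.
- well_narrow (a point): Middle of the floor of the narrowest well: a bore 37 mm in diameter and 24 mm deep, in a block of the same outside size and height. Takes the slim vial.
Mind the look-alikes: they are no part of the job. Leave any orange or purple look-alike of the part that bears bottle_slim_mid alone.

How it is judged:
By the outcome, as a careful person would: the job done as asked, in the order asked, and still so for the second after the job is handed in, with the robot touching nothing.
It also fails if it takes over 125 s, if anything falls off the work surface, if the arm or the gripper's body presses on something with over 40 N, if the wrist force passes 120 N, or if a joint passes its speed limit or range.

## Working session

There is one attempt and no reset: what is moved stays moved. The work goes in short steps, Python scripts to look and compute and a tool call to move; the robot and the scene stay as the last step left them, time stands still between calls to the robot, and variables do not carry over. Pictures are saved under pics/ and viewed, and the job is handed in when it is done.

Besides the shell and the picture viewer there is one more tool, called after ">>>" as name(argument=value, ...), one argument or row to a line, values as JSON. send_rows: Moves the arm, as the interface text tells. Its arguments: {"type":"object","properties":{"moves":{"type":"array"}},"required":["moves"]}

```bash
ls; mkdir -p pics
cat > h.py <<'E'
import numpy as np, cv2
from rig import status, vision, bot, models
def cap(n,save=None):
    s=status.read_state(); c=vision.capture(n)
    if 'hand_eye' in c:
        T=np.eye(4);T[:3,:3]=np.array(s['tcp_rot']);T[:3,3]=s['position']
        c['pose']=T@np.array(c['hand_eye'])
    if save: cv2.imwrite('pics/'+save+'.png',cv2.cvtColor(c['img'],cv2.COLOR_RGB2BGR))
    return c
def px2w(c,u,v,d=None):
    if d is None: d=c['depth'][int(round(v)),int(round(u))]
    p=np.array([(u-c['cx'])/c['fx']*d,-(v-c['cy'])/c['fy']*d,-d,1]); return (np.array(c['pose'])@p)[:3]
def px2z(c,u,v,z):
    P=np.array(c['pose']);a=P[:3,:3]@np.array([(u-c['cx'])/c['fx'],-(v-c['cy'])/c['fy'],-1])
    return P[:3,3]+a*(z-P[2,3])/a[2]
def cloud(c):
    d=c['depth'];v,u=np.mgrid[:d.shape[0],:d.shape[1]]
    p=np.stack([(u-c['cx'])/c['fx']*d,-(v-c['cy'])/c['fy']*d,-d,np.ones_like(d)],-1)
    return (p@np.array(c['pose']).T)[...,:3]
E
python3 - <<'E'
from h import *
s=status.read_state();print({k:np.round(v,3).tolist() for k,v in s.items()})
for n in ['scene','top','wrist']:
    c=cap(n,n+'0');print(n,{k:(np.round(v,3).tolist() if k not in('img','depth') else 0) for k,v in c.items()})
    if n!='wrist':
      for t in ['button_left','button_right','cover_grip','tray_floor','bottle_wide_mid','bottle_middle_mid','bottle_slim_mid','well_wide','well_middle','well_narrow']:
        for m in models.landmark_of(n,t)[:4]:
            u,v=m['point'];print(t,round(m['confidence'],2),np.round([u,v],1),np.round(px2w(c,u,v),3))
E
```

```text
pics
{'time_s': 0.0, 'joint_positions': [64.197, 30.278, 82.155, -0.001, 67.688, -10.225], 'qvel': [-0.009, -0.05, -0.091, 0.03, 0.049, -0.046], 'tau': [0.001, -44.004, -17.659, 0.063, 0.058, -0.0], 'position': [0.167, 0.601, 0.222], 'tcp_rot': [[-0.963, 0.269, -0.001], [0.269, 0.963, -0.002], [0.0, -0.002, -1.0]], 'force': [-0.015, 0.162, 1.102], 'moment': [0.054, -0.025, -0.034], 'opening': 0.999}
scene {'img': 0, 'depth': 0, 'fx': 468.485, 'fy': 468.485, 'cx': 281.156, 'cy': 219.804, 'pose': [[0.684, 0.536, -0.495, -0.037], [-0.73, 0.488, -0.479, -0.563], [-0.016, 0.689, 0.725, 0.888], [0.0, 0.0, 0.0, 1.0]]}Traceback (most recent call last):
  File "<stdin>", line 7, in <module>
ValueError: it knows: bottle_middle_mid, bottle_slim_mid, bottle_wide_mid, cover_grip, tray_floor, well_middle, well_narrow, well_wide
```

Run:
```python
from h import *
for n in ['scene','top','wrist']:
    c=cap(n,n+'0');print(n,{k:(np.round(v,3).tolist() if k not in('img','depth') else 0) for k,v in c.items()})
    if n!='wrist':
      for t in ['cover_grip','tray_floor','bottle_wide_mid','bottle_middle_mid','bottle_slim_mid','well_wide','well_middle','well_narrow']:
        for m in models.landmark_of(n,t)[:4]:
            u,v=m['point'];print(t,round(m['confidence'],2),np.round([u,v],1),np.round(px2w(c,u,v),3))
      for t in ['button_left','button_right']:
        try:
          for m in models.masks_of(n,t)[:3]:
            w=cloud(c)[m['mask']];print(t,round(m['confidence'],2),m['extent'],np.round(np.median(w,0),3))
        except Exception as e: print(e)
```

```text
scene {'img': 0, 'depth': 0, 'fx': 468.485, 'fy': 468.485, 'cx': 281.156, 'cy': 219.804, 'pose': [[0.684, 0.536, -0.495, -0.037], [-0.73, 0.488, -0.479, -0.563], [-0.016, 0.689, 0.725, 0.888], [0.0, 0.0, 0.0, 1.0]]}
cover_grip 0.7 [292.7 174.9] [0.641 0.049 0.093]
cover_grip 0.67 [162.5 190.4] [0.426 0.343 0.004]
tray_floor 0.95 [159.3 188.1] [0.425 0.355 0.006]
bottle_wide_mid 0.58 [407.5 286.7] [ 0.557 -0.354  0.072]
bottle_middle_mid 0.82 [370.5 339.7] [ 0.404 -0.369  0.07 ]
bottle_slim_mid 0.79 [325.6 319.1] [ 0.395 -0.266  0.042]
bottle_slim_mid 0.73 [327.  274.3] [ 0.481 -0.199  0.05 ]
bottle_slim_mid 0.53 [303.5 300.4] [ 0.397 -0.203  0.045]
bottle_slim_mid 0.53 [288.9 273.5] [ 0.429 -0.133  0.045]
button_left 0.41 [253.9, 148.7, 259.4, 161.1] [0.653 0.192 0.078]
top {'img': 0, 'depth': 0, 'fx': 499.905, 'fy': 499.905, 'cx': 288.674, 'cy': 201.663, 'pose': [[0.01, 0.994, -0.106, 0.409], [-1.0, 0.011, 0.007, 0.008], [0.008, 0.106, 0.994, 1.362], [0.0, 0.0, 0.0, 1.0]]}
cover_grip 0.55 [269.  162.6] [0.645 0.05  0.093]
tray_floor 0.6 [157.5 247.7] [0.425 0.35  0.006]
tray_floor 0
[... 152 characters left out ...]
.095]
bottle_slim_mid 0.69 [386.7 259.1] [ 0.401 -0.258  0.06 ]
bottle_slim_mid 0.63 [359.8 253.9] [ 0.414 -0.187  0.063]
bottle_slim_mid 0.52 [335.8 242.8] [ 0.442 -0.126  0.058]
bottle_slim_mid 0.42 [357.4 224.5] [ 0.49  -0.182  0.063]
well_wide 0.74 [417.7 193.2] [ 0.567 -0.326  0.117]
button_right 0.45 [319.7, 168.0, 339.1, 176.3] [ 0.626 -0.103  0.079]
wrist {'img': 0, 'depth': 0, 'fx': 326.748, 'fy': 326.748, 'cx': 271.626, 'cy': 206.794, 'hand_eye': [[0.0, 0.957, 0.292, 0.082], [1.0, -0.001, 0.001, -0.001], [0.001, 0.292, -0.957, -0.161], [0.0, 0.0, 0.0, 1.0]], 'pose': [[0.268, -0.922, -0.281, 0.088], [0.963, 0.256, 0.079, 0.623], [-0.001, -0.292, 0.957, 0.384], [0.0, 0.0, 0.0, 1.0]]}
```

View pics/scene0.png

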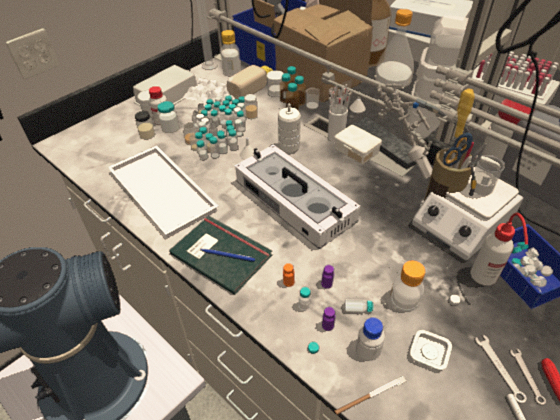

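View pics/top0.png

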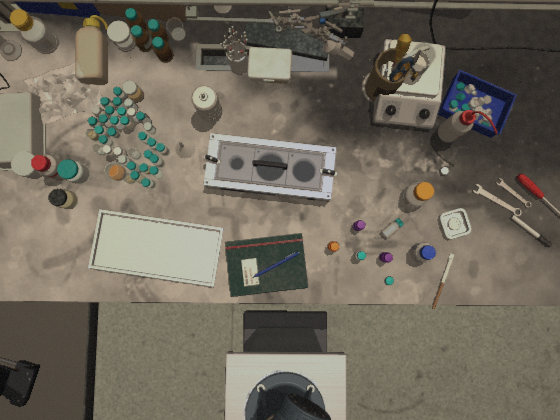

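View pics/wrist0.png

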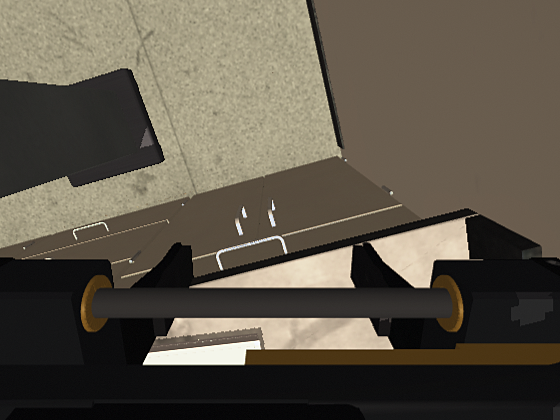

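Run:
```python
import cv2,numpy as np
a=cv2.imread('pics/top0.png');b=cv2.imread('pics/scene0.png')
cv2.imwrite('pics/t_bath.png',cv2.resize(a[120:210,195:345],None,fx=5,fy=5,interpolation=cv2.INTER_CUBIC))
cv2.imwrite('pics/s_bath.png',cv2.resize(b[135:250,225:370],None,fx=5,fy=5,interpolation=cv2.INTER_CUBIC))
cv2.imwrite('pics/t_bot.png',cv2.resize(a[170:300,320:450],None,fx=4.5,fy=4.5,interpolation=cv2.INTER_CUBIC))
```

```text
(no output)
```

View pics/t_bath.png

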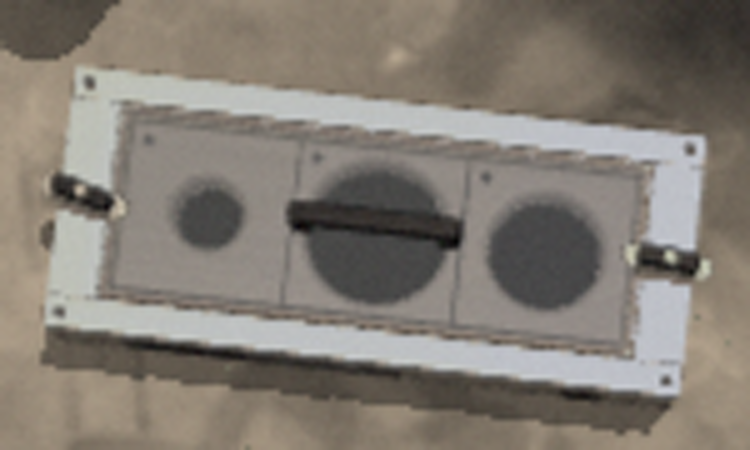

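View pics/s_bath.png

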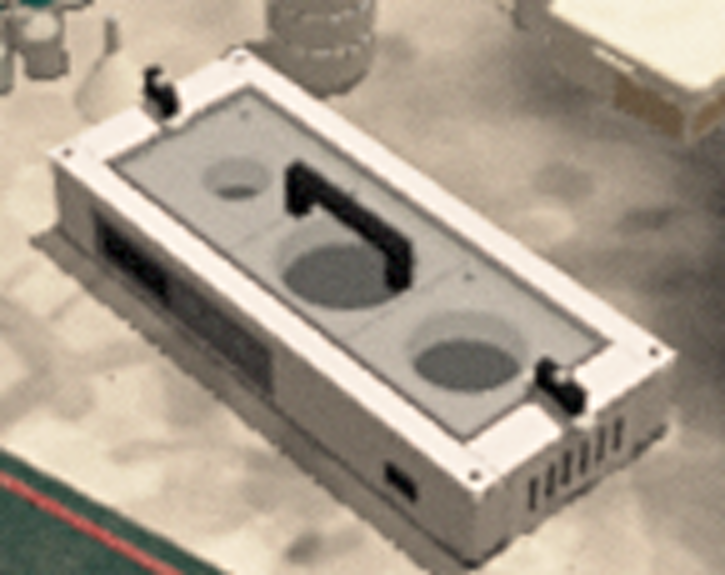

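View pics/t_bot.png

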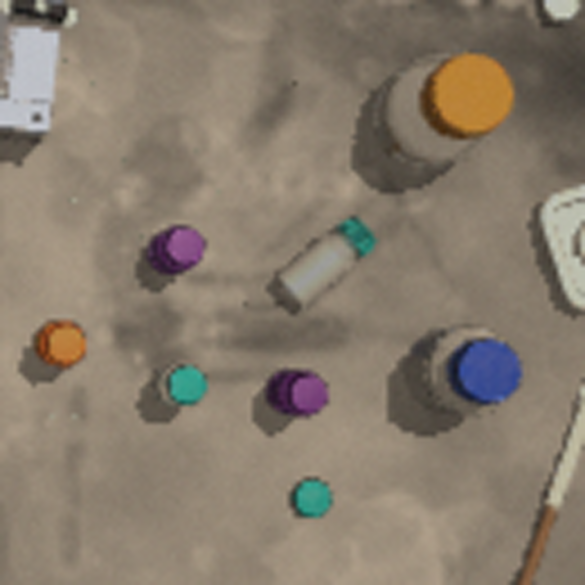

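Run:
```python
from h import *
c=cap('top');cl=cloud(c);im=c['img'].astype(int)
# rim screws
P=[px2z(c,195+(u+.5)/5-.5,120+(v+.5)/5-.5,.062) for u,v in [(90,82),(690,148),(58,312),(666,380)]]
P=np.array(P);print(np.round(P,4));print('ctr',P.mean(0))
d=(P[0]-P[1]+P[2]-P[3])[:2];print('yaw',np.degrees(np.arctan2(-d[0],d[1])), np.linalg.norm(d)/2)
def top(name,ctr,zt,r,rz=.006):
    m=(abs(cl[...,2]-zt)<rz)&(np.hypot(cl[...,0]-ctr[0],cl[...,1]-ctr[1])<r)
    v,u=np.nonzero(m);(x,y),R=cv2.minEnclosingCircle(np.float32(np.c_[u,v]))
    print(name,m.sum(),'ctr',np.round(px2z(c,u.mean(),v.mean(),zt),4),'enc',np.round(px2z(c,x,y,zt),4),'R mm',R*(1.362-zt)/500*1000, 'medz',np.median(cl[m][:,2]))
top('wide',(.57,-.325),.113,.06);top('mid',(.422,-.347),.096,.05);top('slim',(.414,-.187),.060,.03)
# handle
m=(abs(cl[...,2]-.094)<.005)&(np.hypot(cl[...,0]-.645,cl[...,1]-.05)<.07)
q=cl[m];print('handle',m.sum(),q.mean(0));
w,V=np.linalg.eigh(np.cov(q[:,:2].T));print(V[:,1],np.ptp(q[:,:2]@V[:,1]))
# buttons: black px
for n,(u0,u1,v0,v1) in {'L':(202,222,150,168),'R':(318,340,165,180)}.items():
    s=im[v0:v1,u0:u1].sum(2)<200
    v,u=np.nonzero(s);v=v+v0;u=u+u0
    q=np.array([px2z(c,a,b,.08) for a,b in zip(u,v)]);
    w,V=np.linalg.eigh(np.cov(q[:,:2].T));print(n,s.sum(),q.mean(0),V[:,1],np.sqrt(w)*np.sqrt(12),'ang',np.degrees(np.arctan2(-V[0,1],V[1,1])))
# tray
m=models.masks_of('top','tray_floor')
for k in m[:2]:print(k['confidence'],k['extent'])
```

```text
[[ 0.7202  0.2011  0.062 ]
 [ 0.6884 -0.1169  0.062 ]
 [ 0.597   0.2147  0.062 ]
 [ 0.5646 -0.1044  0.062 ]]
ctr [0.6425468  0.04862545 0.062     ]
yaw -5.750475319851061 0.320160669787243
wide 253 ctr [ 0.5747 -0.344   0.113 ] enc [ 0.5742 -0.3429  0.113 ] R mm 23.33349540138245 medz 0.11272907004015198
mid 160 ctr [ 0.4201 -0.3546  0.096 ] enc [ 0.4198 -0.3546  0.096 ] R mm 18.210097898483276 medz 0.09599693629175432
slim 65 ctr [ 0.4104 -0.1909  0.06  ] enc [ 0.4108 -0.191   0.06  ] R mm 11.645702951431275 medz 0.059858490361006655
handle 160 [0.64195228 0.04913744 0.09367703]
[0.09897625 0.9950898 ] 0.0884809584662495
L 32 [0.65595211 0.20063117 0.08      ] [0.35500557 0.93486418] [0.00909546 0.0350643 ] ang -20.793785855086387
R 34 [ 0.62442614 -0.10494482  0.08      ] [0.15059282 0.98859587] [0.00969956 0.03425423] ang -8.661283067408624
0.78 [84.1, 207.5, 224.1, 287.8]
```

```bash
cat >> h.py <<'E'
def go(x,y,z,jaw,s=None):
    """from measured pose: turn about tool z (units), then shift in the axes after the turn"""
    s=s or status.read_state();R=np.array(s['tcp_rot']);p=np.array(s['position'])
    cur=np.degrees(np.arctan2(R[1,1],R[0,1]));t=-(jaw-cur)
    j=np.radians(jaw);Y=np.array([np.cos(j),np.sin(j),0]);Z=np.array([0,0,-1.]);X=np.cross(Y,Z)
    d=np.array([x,y,z])-p
    print('t',round(s['time_s'],2),'pos',np.round(p,4),'jaw',round(cur,2),'tilt',np.round(R[:,2],4))
    print('  TURN rz total',np.round(t/10,3),'  SHIFT total',np.round([d@X/.025,d@Y/.025,d@Z/.025],3))
E
python3 - <<'E'
from h import *
c=cap('top');cl=cloud(c)
x=cl[...,0];y=cl[...,1];z=cl[...,2]
for X0,X1,Y0,Y1 in [(.72,.85,.1,.3),(.55,.75,.22,.36),(.5,.8,.36,.65),(.72,.85,-.2,.1),(.3,.5,.1,.2),(.3,.5,.2,.5),(.45,.75,-.3,-.12),(.6,.8,-.5,-.3)]:
    m=(x>X0)&(x<X1)&(y>Y0)&(y<Y1)&(c['depth']>0);q=cl[m];i=q[:,2].argmax();print((X0,X1,Y0,Y1),np.round(q[i],3))
# jar extents
m=(x>.7)&(x<.9)&(y>.12)&(y<.3)&(z>.07)&(c['depth']>0);print(cl[m].min(0),cl[m].max(0))
# tray: wall top corners by mask
k=models.masks_of('top','tray_floor')[0]['mask'].astype(np.uint8)
cn,_=cv2.findContours(k,0,2);cn=max(cn,key=cv2.contourArea)
r=cv2.minAreaRect(cn);print(r);b=cv2.boxPoints(r);q=np.array([px2z(c,*p,.02) for p in b]);print(np.round(q,4),q.mean(0))
for i in range(4):
    e=q[(i+1)%4]-q[i];print(np.linalg.norm(e),np.degrees(np.arctan2(-e[0],e[1])))
go(.6577,.2020,.15,-20.8)
im=cv2.cvtColor(c['img'],cv2.COLOR_RGB2BGR)[200:295,75:235];cv2.imwrite('pics/tray.png',cv2.resize(im,None,fx=5,fy=5))
E
```

```text
(0.72, 0.85, 0.1, 0.3) [0.808 0.218 0.158]
(0.55, 0.75, 0.22, 0.36) [0.684 0.347 0.073]
(0.5, 0.8, 0.36, 0.65) [0.642 0.626 0.12 ]
(0.72, 0.85, -0.2, 0.1) [ 0.727 -0.024  0.012]
(0.3, 0.5, 0.1, 0.2) [0.334 0.197 0.031]
(0.3, 0.5, 0.2, 0.5) [0.353 0.358 0.031]
(0.45, 0.75, -0.3, -0.12) [ 0.626 -0.125  0.073]
(0.6, 0.8, -0.5, -0.3) [ 0.733 -0.464  0.228]
[0.7714644  0.18423109 0.07061716] [0.83642082 0.25027608 0.15795977]
((155.21197509765625, 247.33111572265625), (127.8104019165039, 60.4144172668457), 8.939563751220703)
[[0.3712 0.5298 0.02  ]
 [0.5304 0.513  0.02  ]
 [0.4806 0.1729 0.02  ]
 [0.3224 0.194  0.02  ]] [0.42615618 0.35242885 0.02      ]
0.1600905937352439 -96.01701054263401
0.34375327257987437 171.67066595421883
0.15964674933071807 82.42622630009454
0.33939950583828554 -8.274069029187476
t 1.4 pos [0.1678 0.602  0.2225] jaw 74.43 tilt [-0. -0. -1.]
  TURN rz total 9.523   SHIFT total [-8.    24.003  2.901]
```

View pics/tray.png

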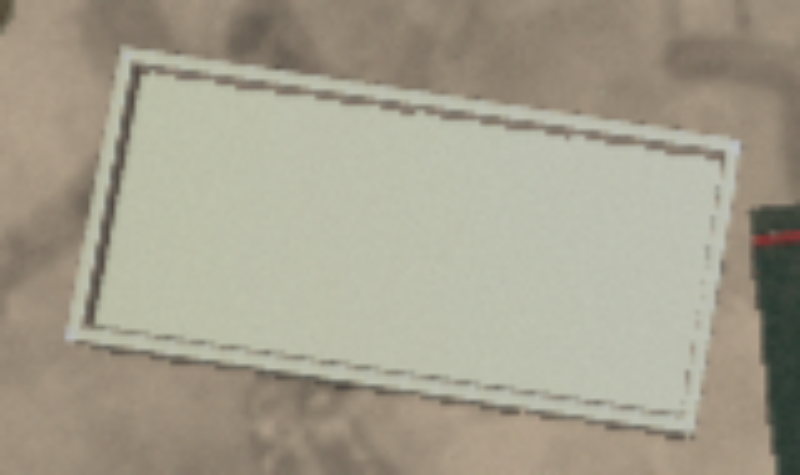

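>>> send_rows(
  moves=[
    [0,0,0,0,0,1,0],
    [0,0,0,0,0,1,0],
    [0,0,0,0,0,1,0],
    [0,0,0,0,0,1,0],
    [0,0,0,0,0,1,0],
    [0,0,0,0,0,1,0],
    [0,0,0,0,0,1,0],
    [0,0,0,0,0,1,0],
    [0,0,0,0,0,1,0],
    [0,0,0,0,0,0.52,0],
  ],
)

```text
time_s: 2.65
position: [0.1677, 0.602, 0.2226]
tcp_rot: [[0.358, 0.934, -0.0], [0.934, -0.358, -0.0], [-0.0, -0.0, -1.0]]
force: [-0.7, 0.9, -0.7]
opening: 0.499
```

>>> send_rows(
  moves=[
    [-0.33,1,0,0,0,0,0],
    [-0.33,1,0,0,0,0,0],
    [-0.33,1,0,0,0,0,0],
    [-0.33,1,0,0,0,0,0],
    [-0.33,1,0,0,0,0,0],
    [-0.33,1,0,0,0,0,0],
    [-0.33,1,0,0,0,0,0],
    [-0.33,1,0,0,0,0,0],
    [-0.33,1,0,0,0,0,0],
    [-0.33,1,0,0,0,0,0],
    [-0.33,1,0,0,0,0,0],
    [-0.33,1,0,0,0,0,0],
  ],
)

```text
time_s: 4.15
position: [0.4138, 0.4025, 0.2227]
tcp_rot: [[0.355, 0.935, 0.0], [0.935, -0.355, 0.0], [0.0, 0.0, -1.0]]
force: [0.3, -0.8, -0.3]
opening: 0.497
```

Run:
```python
from h import *
print(np.round(status.read_state()['joint_positions'],1))
go(.6577,.2020,.15,-20.8)
```

```text
[33.1 26.5 89.1  0.  64.4 53.9]
t 4.15 pos [0.4138 0.4025 0.2227] jaw -20.78 tilt [ 2.e-04  2.e-04 -1.e+00]
  TURN rz total 0.002   SHIFT total [-4.035 11.968  2.906]
```

>>> send_rows(
  moves=[
    [-0.34,1,0,0,0,0,0],
    [-0.34,1,0,0,0,0,0],
    [-0.34,1,0,0,0,0,0],
    [-0.34,1,0,0,0,0,0],
    [-0.34,1,0,0,0,0,0],
    [-0.34,1,0,0,0,0,0],
    [-0.34,1,0,0,0,0,0],
    [-0.34,1,0,0,0,0,0],
    [-0.34,1,0,0,0,0,0],
    [-0.34,1,0,0,0,0,0],
    [-0.33,1,0,0,0,0,0],
    [-0.3,0.97,0,0,0,0,0],
  ],
)

```text
time_s: 5.65
position: [0.6585, 0.2015, 0.2224]
tcp_rot: [[0.355, 0.935, -0.0], [0.935, -0.355, -0.0], [-0.0, -0.0, -1.0]]
force: [0.2, 0.5, 0.2]
opening: 0.502
```

Run:
```python
from h import *
c=cap('wrist','w1')
go(.6577,.2020,.15,-20.8)
```

```text
t 5.7 pos [0.6617 0.1989 0.2225] jaw -20.92 tilt [ 0.0039 -0.0016 -1.    ]
  TURN rz total -0.012   SHIFT total [ 0.058 -0.195  2.898]
```

View pics/w1.png

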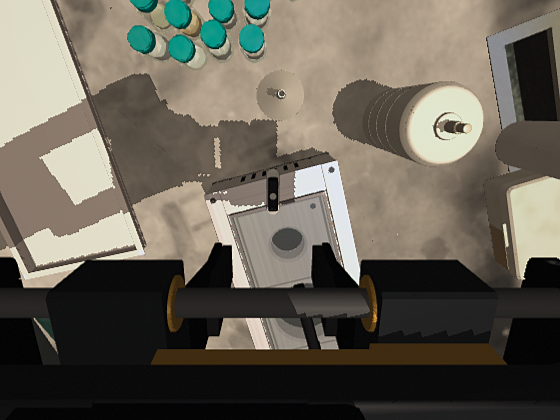

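>>> send_rows(
  moves=[
    [0,0,0,0,0,0,0],
    [0,0,0,0,0,0,0],
  ],
)

```text
time_s: 5.95
position: [0.6564, 0.2032, 0.2224]
tcp_rot: [[0.354, 0.935, -0.001], [0.935, -0.354, 0.0], [-0.0, -0.001, -1.0]]
force: [0.2, -0.5, -0.8]
opening: 0.497
```

Run:
```python
from h import *
c=cap('wrist','w2')
go(.6577,.2020,.15,-20.8)
im=cv2.cvtColor(c['img'],cv2.COLOR_RGB2BGR)[140:250,180:370];cv2.imwrite('pics/w2c.png',cv2.resize(im,None,fx=4,fy=4,interpolation=cv2.INTER_CUBIC))
np.save('/tmp/w2.npy',c,allow_pickle=True)
```

```text
t 6.0 pos [0.6563 0.2034 0.2224] jaw -20.72 tilt [-1.1e-03  2.0e-04 -1.0e+00]
  TURN rz total 0.008   SHIFT total [-0.034  0.073  2.898]
```

View pics/w2c.png

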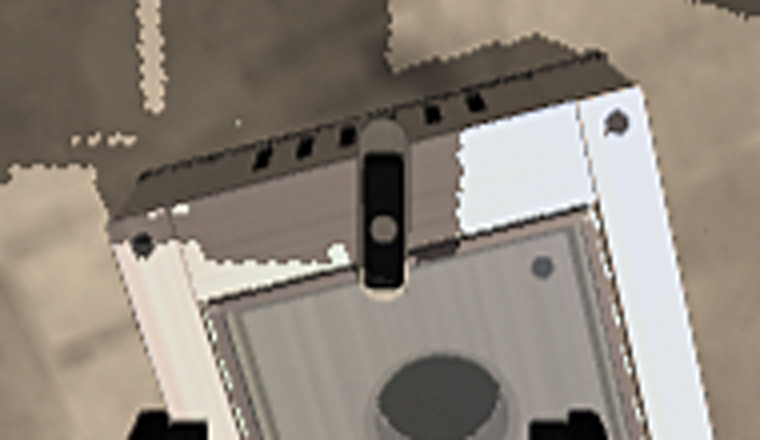

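Run:
```python
from h import *
c=np.load('/tmp/w2.npy',allow_pickle=True).item()
f=lambda u,v,z:px2z(c,180+(u+.5)/4-.5,140+(v+.5)/4-.5,z)
print('screw',f(382,228,.08));print('rim',f(142,243,.062),f(617,122,.062))
a,b=f(383,152,.082),f(383,288,.082);print('wing ends',a,b,np.linalg.norm(a-b),np.degrees(np.arctan2(-(a-b)[0],(a-b)[1])),(a+b)/2)
c=cap('top');print(px2z(c,195+(82.5+.5)/5-.5,120+(190.5)/5-.5,.082),px2z(c,195+(670)/5-.5,120+(258.5)/5-.5,.082))
go(.6577,.2020,.07,-20.8)
```

```text
screw [0.65666297 0.19971006 0.08      ]
rim [0.59623744 0.21302817 0.062     ] [0.71931105 0.19996883 0.062     ]
wing ends [0.66355183 0.21746214 0.082     ] [0.65177632 0.18603181 0.082     ] 0.033563793046395084 -20.538677607647415 [0.65766407 0.20174697 0.082     ]
[0.65818063 0.2005428  0.082     ] [ 0.62595272 -0.10438537  0.082     ]
t 6.05 pos [0.6564 0.2035 0.2226] jaw -20.71 tilt [-7.e-04  1.e-04 -1.e+00]
  TURN rz total 0.009   SHIFT total [-0.037  0.071  6.103]
```

>>> send_rows(
  moves=[
    [-0.07,0.07,0.8,0,0,0,0],
    [0,0,0.9,0,0,0,0],
    [0,0,0.9,0,0,0,0],
    [0,0,0.9,0,0,0,0],
    [0,0,0.9,0,0,0,0],
    [0,0,0.7,0,0,0,0],
    [0,0,0.5,0,0,0,0],
    [0,0,0.3,0,0,0,0],
    [0,0,0.15,0,0,0,0],
    [0,0,0,0,0,0,0],
  ],
)

```text
time_s: 7.3
position: [0.6584, 0.2005, 0.0715]
tcp_rot: [[0.355, 0.935, 0.0], [0.935, -0.355, 0.0], [0.0, 0.0, -1.0]]
force: [-0.2, 0.2, 0.5]
opening: 0.501
```

Run:
```python
from h import *
go(.6573,.2012,.07,-20.8);c=cap('wrist','w3');cap('scene','s3')
```

```text
t 7.3 pos [0.6584 0.2005 0.0715] jaw -20.78 tilt [ 4.e-04  1.e-04 -1.e+00]
  TURN rz total 0.002   SHIFT total [ 0.01  -0.053  0.061]
```

View pics/w3.png

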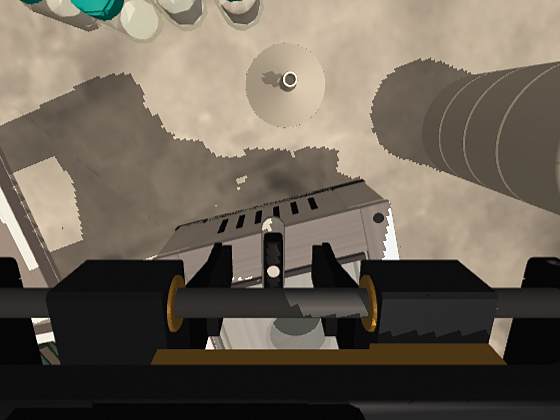

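>>> send_rows(
  moves=[
    [0,0,0,0,0,0,0.6],
    [0,0,0,0,0,0,0.8],
    [0,0,0,0,0,0,1],
    [0,0,0,0,0,0,1],
    [0,0,0,0,0,0,1],
    [0,0,0,0,0,0,1],
  ],
)

```text
time_s: 8.15
position: [0.659, 0.2002, 0.0714]
tcp_rot: [[0.355, 0.935, 0.002], [0.935, -0.355, -0.0], [0.0, 0.002, -1.0]]
force: [3.1, -0.6, -0.5]
opening: 0.108
```

>>> send_rows(
  moves=[
    [0,0,0,0,0,0.4,1],
    [0,0,0,0,0,0.7,1],
    [0,0,0,0,0,0.7,1],
    [0,0,0,0,0,0.7,1],
    [0,0,0,0,0,0.7,1],
  ],
)

```text
time_s: 8.78
position: [0.6589, 0.2003, 0.0714]
tcp_rot: [[0.799, 0.602, 0.001], [0.602, -0.799, -0.0], [0.001, 0.001, -1.0]]
force: [1.8, -2.0, -1.7]
opening: 0.112
```

>>> send_rows(
  moves=[
    [0,0,0,0,0,0.7,1],
    [0,0,0,0,0,0.7,1],
    [0,0,0,0,0,0.7,1],
    [0,0,0,0,0,0.7,1],
    [0,0,0,0,0,0.7,1],
    [0,0,0,0,0,0.4,1],
    [0,0,0,0,0,0,1],
  ],
)

```text
time_s: 9.65
position: [0.6589, 0.2004, 0.0714]
tcp_rot: [[1.0, -0.03, 0.001], [-0.03, -1.0, 0.0], [0.001, -0.0, -1.0]]
force: [2.7, -0.1, -1.0]
opening: 0.112
```

Run:
```python
from h import *
go(.6573,.2012,.07,-91.8);c=cap('top','t4')
cv2.imwrite('pics/s4.png',cap('scene')['img'][100:280,200:400,::-1].repeat(3,0).repeat(3,1))
```

```text
t 9.65 pos [0.6589 0.2004 0.0714] jaw -91.74 tilt [ 1.3e-03  1.0e-04 -1.0e+00]
  TURN rz total 0.006   SHIFT total [-0.064 -0.029  0.055]
```

View pics/s4.png

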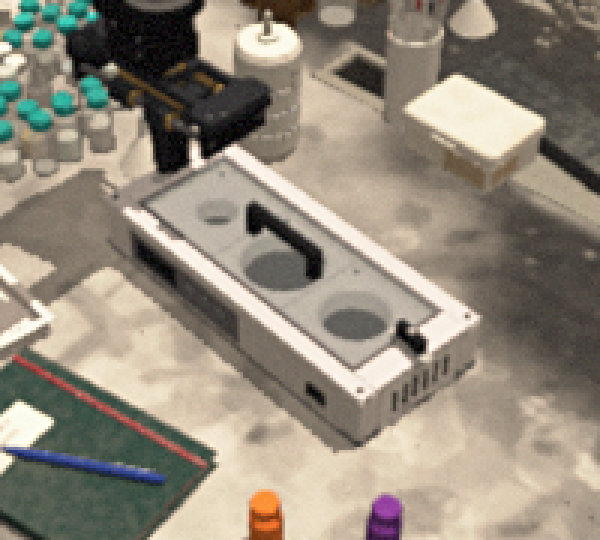

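>>> send_rows(
  moves=[
    [0,0,0,0,0,0,0.4],
    [0,0,0,0,0,0,0],
    [0,0,0,0,0,0,0],
    [0,0,-0.5,0,0,0,0],
    [0,0,-0.8,0,0,0,0],
    [0,0,-1,0,0,0,0],
    [0,0,-1,0,0,0,0],
    [0,0,-1,0,0,0,0],
    [0,0,-0.8,0,0,0,0],
  ],
)

```text
time_s: 10.88
position: [0.6589, 0.2006, 0.2022]
tcp_rot: [[1.0, -0.031, 0.003], [-0.031, -1.0, 0.001], [0.003, -0.001, -1.0]]
force: [-0.2, -0.4, 0.0]
opening: 0.503
```

>>> send_rows(
  moves=[
    [0,0,0,0,0,-1,0],
    [0,0,0,0,0,-1,0],
    [0,0,0,0,0,-1,0],
    [0,0,0,0,0,-1,0],
    [0,0,0,0,0,-1,0],
    [0,0,0,0,0,-1,0],
    [0,0,0,0,0,-1,0],
    [0,0,0,0,0,-1,0],
    [0,0,0,0,0,-0.3,0],
    [0,0,0,0,0,0,0],
  ],
)

```text
time_s: 12.12
position: [0.6586, 0.2006, 0.2006]
tcp_rot: [[0.153, 0.988, 0.002], [0.988, -0.153, 0.0], [0.001, 0.002, -1.0]]
force: [0.4, 1.0, 0.4]
opening: 0.499
```

Run:
```python
from h import *
go(.6263,-.1044,.2,-8.7)
```

```text
t 12.12 pos [0.6586 0.2006 0.2006] jaw -8.81 tilt [ 2.2e-03  3.0e-04 -1.0e+00]
  TURN rz total -0.011   SHIFT total [-12.255   0.567   0.025]
```

>>> send_rows(
  moves=[
    [-1,0.05,0,0,0,0,0],
    [-1,0.05,0,0,0,0,0],
    [-1,0.05,0,0,0,0,0],
    [-1,0.05,0,0,0,0,0],
    [-1,0.05,0,0,0,0,0],
    [-1,0.05,0,0,0,0,0],
    [-1,0.05,0,0,0,0,0],
    [-1,0.05,0,0,0,0,0],
    [-1,0.05,0,0,0,0,0],
    [-1,0.05,0,0,0,0,0],
    [-1,0.05,0,0,0,0,0],
    [-1,0,0,0,0,0,0],
  ],
)

```text
time_s: 13.62
position: [0.625, -0.1009, 0.1989]
tcp_rot: [[0.155, 0.988, -0.0], [0.988, -0.155, -0.0], [-0.0, -0.0, -1.0]]
force: [-0.9, -0.9, -0.2]
opening: 0.501
```

>>> send_rows(
  moves=[
    [-0.25,0,0,0,0,0,0],
    [0,0,0,0,0,0,0],
    [0,0,0,0,0,0,0],
  ],
)

```text
time_s: 14.0
position: [0.6249, -0.1037, 0.1988]
tcp_rot: [[0.152, 0.988, -0.0], [0.988, -0.152, 0.0], [0.0, -0.0, -1.0]]
force: [0.5, 0.0, -0.7]
opening: 0.499
```

Run:
```python
from h import *
c=cap('wrist','w5');go(.6263,-.1044,.07,-8.7)
np.save('/tmp/w5.npy',c,allow_pickle=True)
im=cv2.cvtColor(c['img'],cv2.COLOR_RGB2BGR)[140:250,180:370];cv2.imwrite('pics/w5c.png',cv2.resize(im,None,fx=4,fy=4,interpolation=cv2.INTER_CUBIC))
im=cv2.cvtColor(cap('top')['img'],cv2.COLOR_RGB2BGR)[120:210,195:345];cv2.imwrite('pics/t5c.png',cv2.resize(im,None,fx=5,fy=5,interpolation=cv2.INTER_CUBIC))
```

```text
t 14.05 pos [ 0.625  -0.1035  0.1988] jaw -8.73 tilt [-1.e-04  4.e-04 -1.e+00]
  TURN rz total -0.003   SHIFT total [-0.03   0.056  5.152]
```

View pics/w5c.png

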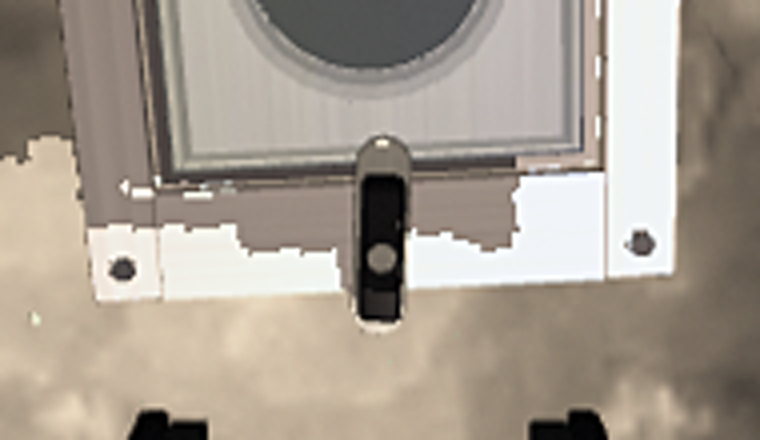

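View pics/t5c.png

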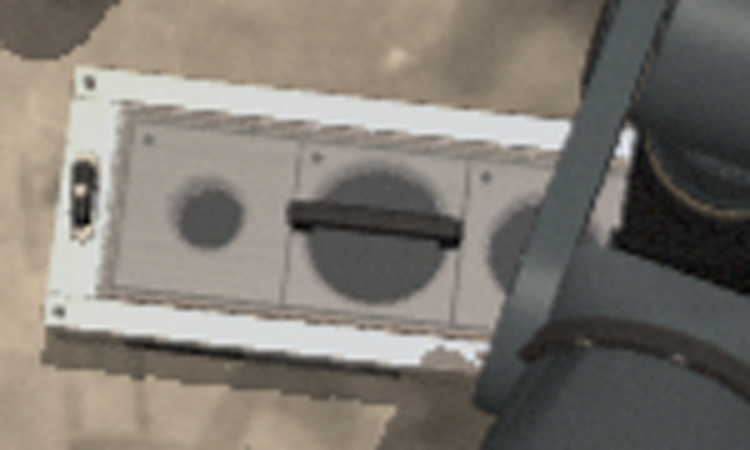

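>>> send_rows(
  moves=[
    [-0.03,0.04,0.7,0,0,0,0],
    [0,0,0.9,0,0,0,0],
    [0,0,0.9,0,0,0,0],
    [0,0,0.9,0,0,0,0],
    [0,0,0.8,0,0,0,0],
    [0,0,0.5,0,0,0,0],
    [0,0,0.3,0,0,0,0],
    [0,0,0.1,0,0,0,0],
    [0,0,0,0,0,0,0.6],
    [0,0,0,0,0,0,0.8],
    [0,0,0,0,0,0,1],
    [0,0,0,0,0,0,1],
  ],
)

```text
time_s: 15.6
position: [0.627, -0.1054, 0.0718]
tcp_rot: [[0.153, 0.988, 0.003], [0.988, -0.153, -0.001], [-0.0, 0.003, -1.0]]
force: [6.4, -0.3, -3.0]
opening: 0.133
```

>>> send_rows(
  moves=[
    [0,0,0,0,0,0,1],
    [0,0,0,0,0,0,1],
  ],
)

```text
time_s: 15.85
position: [0.6277, -0.1055, 0.0718]
tcp_rot: [[0.153, 0.988, 0.004], [0.988, -0.153, -0.001], [-0.0, 0.004, -1.0]]
force: [5.0, 0.1, -1.3]
opening: 0.112
```

>>> send_rows(
  moves=[
    [0,0,0,0,0,0.4,1],
    [0,0,0,0,0,0.7,1],
    [0,0,0,0,0,0.7,1],
    [0,0,0,0,0,0.7,1],
    [0,0,0,0,0,0.7,1],
    [0,0,0,0,0,0.7,1],
  ],
)

```text
time_s: 16.6
position: [0.628, -0.1056, 0.0718]
tcp_rot: [[0.743, 0.669, 0.004], [0.669, -0.743, -0.001], [0.002, 0.004, -1.0]]
force: [5.2, 1.0, -2.5]
opening: 0.114
```

>>> send_rows(
  moves=[
    [0,0,0,0,0,0.7,1],
    [0,0,0,0,0,0.7,1],
    [0,0,0,0,0,0.7,1],
    [0,0,0,0,0,0.7,1],
    [0,0,0,0,0,0.7,1],
    [0,0,0,0,0,0.7,1],
    [0,0,0,0,0,0.1,1],
    [0,0,0,0,0,0,1],
  ],
)

```text
time_s: 17.6
position: [0.6281, -0.106, 0.0718]
tcp_rot: [[1.0, -0.014, 0.005], [-0.014, -1.0, -0.002], [0.005, 0.002, -1.0]]
force: [5.5, -1.2, -1.9]
opening: 0.111
```

>>> send_rows(
  moves=[
    [0,0,0,0,0,0,0.4],
    [0,0,0,0,0,0,0],
    [0,0,0,0,0,0,0],
    [0,0,-0.5,0,0,0,0],
    [0,0,-0.8,0,0,0,0],
    [0,0,-1,0,0,0,0],
    [0,0,-1,0,0,0,0],
    [0,0,-0.8,0,0,0,0],
  ],
)

```text
time_s: 18.6
position: [0.6263, -0.1052, 0.176]
tcp_rot: [[1.0, -0.013, 0.002], [-0.013, -1.0, -0.001], [0.002, 0.001, -1.0]]
force: [1.0, -0.6, 0.1]
opening: 0.501
```

>>> send_rows(
  moves=[
    [0,0,0,0,0,-1,0],
    [0,0,0,0,0,-1,0],
    [0,0,0,0,0,-1,0],
    [0,0,0,0,0,-1,0],
    [0,0,0,0,0,-1,0],
    [0,0,0,0,0,-1,0],
    [0,0,0,0,0,-1,0],
    [0,0,0,0,0,-1,0],
    [0,0,0,0,0,-0.4,0],
    [0,0,0,0,0,0,0],
  ],
)

```text
time_s: 19.85
position: [0.626, -0.1052, 0.1746]
tcp_rot: [[0.119, 0.993, 0.001], [0.993, -0.119, -0.0], [-0.0, 0.001, -1.0]]
force: [0.8, -0.5, 1.0]
opening: 0.499
```

Run:
```python
from h import *
go(.6422,.0488,.17,-5.75)
```

```text
t 19.85 pos [ 0.626  -0.1052  0.1746] jaw -6.82 tilt [ 6.e-04 -3.e-04 -1.e+00]
  TURN rz total -0.107   SHIFT total [6.193 0.029 0.185]
```

>>> send_rows(
  moves=[
    [0,0,0,0,0,-0.1,0],
    [0.7,0,0,0,0,0,0],
    [0.9,0,0,0,0,0,0],
    [0.9,0,0,0,0,0,0],
    [0.9,0,0,0,0,0,0],
    [0.9,0,0,0,0,0,0],
    [0.9,0,0,0,0,0,0],
    [0.7,0,0,0,0,0,0],
    [0.29,0,0,0,0,0,0],
    [0,0,0,0,0,0,0],
    [0,0,0,0,0,0,0],
  ],
)

```text
time_s: 21.22
position: [0.6416, 0.0481, 0.1738]
tcp_rot: [[0.101, 0.995, 0.0], [0.995, -0.101, -0.0], [-0.0, 0.0, -1.0]]
force: [0.0, -1.0, -0.5]
opening: 0.502
```

Run:
```python
from h import *
c=cap('wrist','w6');go(.6422,.0488,.07,-5.75)
im=cv2.cvtColor(cap('scene')['img'],cv2.COLOR_RGB2BGR)[110:250,210:380];cv2.imwrite('pics/s6.png',cv2.resize(im,None,fx=4,fy=4,interpolation=cv2.INTER_CUBIC))
```

```text
t 21.27 pos [0.6416 0.048  0.1738] jaw -5.83 tilt [-0.e+00 -3.e-04 -1.e+00]
  TURN rz total -0.008   SHIFT total [0.036 0.021 4.152]
```

View pics/w6.png

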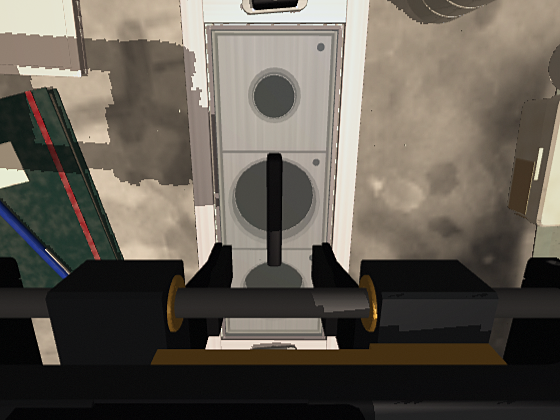

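View pics/s6.png

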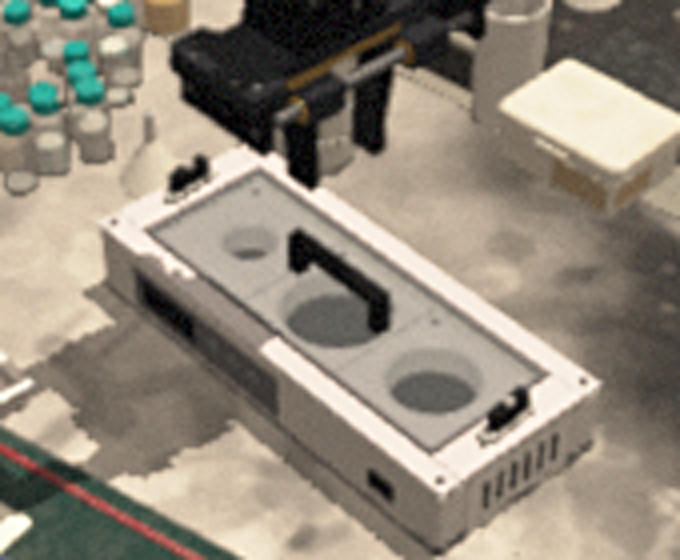

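>>> send_rows(
  moves=[
    [0.03,0.02,0.6,0,0,0,0],
    [0,0,0.8,0,0,0,0],
    [0,0,0.8,0,0,0,0],
    [0,0,0.8,0,0,0,0],
    [0,0,0.6,0,0,0,0],
    [0,0,0.35,0,0,0,0],
    [0,0,0.15,0,0,0,0],
    [0,0,0,0,0,0,0.5],
    [0,0,0,0,0,0,0.7],
    [0,0,0,0,0,0,1],
    [0,0,0,0,0,0,1],
    [0,0,0,0,0,0,1],
  ],
)

```text
time_s: 22.82
position: [0.6426, 0.0495, 0.0718]
tcp_rot: [[0.101, 0.995, 0.001], [0.995, -0.101, -0.0], [0.0, 0.001, -1.0]]
force: [-0.3, 0.1, 1.9]
opening: 0.137
```

>>> send_rows(
  moves=[
    [0,0,0,0,0,0,1],
    [0,0,0,0,0,0,1],
    [0,0,-0.1,0,0,0,1],
    [0,0,-0.2,0,0,0,1],
    [0,0,-0.3,0,0,0,1],
    [0,0,-0.4,0,0,0,1],
    [0,0,-0.6,0,0,0,1],
    [0,0,-0.8,0,0,0,1],
    [0,0,-0.8,0,0,0,1],
    [0,0,-0.6,0,0,0,1],
    [0,0,-0.2,0,0,0,1],
  ],
)

```text
time_s: 24.2
position: [0.6428, 0.0494, 0.173]
tcp_rot: [[0.101, 0.995, 0.003], [0.995, -0.101, -0.0], [0.0, 0.003, -1.0]]
force: [-0.9, 0.6, -1.0]
opening: 0.137
```

Run:
```python
from h import *
go(.425,.353,.17,-8.5);cap('scene','s7')
c=cap('top');f=lambda u,v:px2z(c,75+(u+.5)/5-.5,200+(v+.5)/5-.5,.02)
q=np.array([f(125,47),f(738,147),f(690,433),f(72,337)]);print(q.round(4),q.mean(0));e=(q[0]-q[1]+q[3]-q[2]);print(np.degrees(np.arctan2(-e[0],e[1])),np.linalg.norm(e)/2)
```

```text
t 24.2 pos [0.6428 0.0494 0.173 ] jaw -5.77 tilt [ 2.6e-03 -2.0e-04 -1.0e+00]
  TURN rz total 0.273   SHIFT total [ 10.722 -10.41    0.121]
[[0.5266 0.5053 0.02  ]
 [0.4764 0.175  0.02  ]
 [0.3247 0.1968 0.02  ]
 [0.3719 0.5256 0.02  ]] [0.42489431 0.35067461 0.02      ]
-8.410114964692902 0.3331068738514617
```

View pics/s7.png

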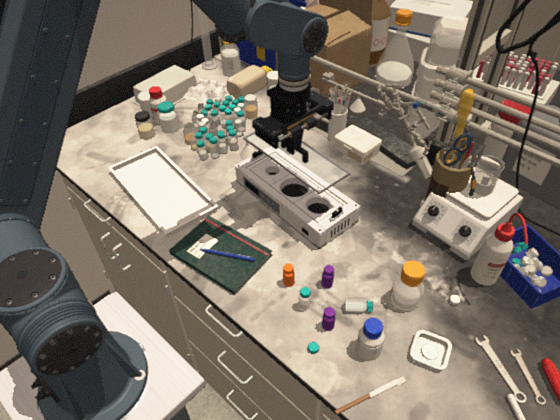

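>>> send_rows(
  moves=[
    [0.5,-0.5,0,0,0,0,1],
    [0.9,-0.9,0,0,0,0,1],
    [1,-1,0,0,0,0,1],
    [1,-1,0,0,0,0,1],
    [1,-1,0,0,0,0,1],
    [1,-1,0,0,0,0,1],
    [1,-1,0,0,0,0,1],
    [1,-1,0,0,0,0,1],
    [1,-1,0,0,0,0,1],
    [0.9,-0.9,0,0,0,0,1],
    [0.7,-0.7,0,0,0,0,1],
    [0.4,-0.3,0,0,0,0.26,1],
  ],
)

```text
time_s: 25.8
position: [0.4088, 0.3349, 0.1705]
tcp_rot: [[0.145, 0.989, -0.003], [0.989, -0.145, -0.001], [-0.002, -0.003, -1.0]]
force: [-0.1, -0.0, -1.3]
opening: 0.135
```

>>> send_rows(
  moves=[
    [0,0,0,0,0,0,1],
    [0,0,0,0,0,0,1],
  ],
)

```text
time_s: 26.05
position: [0.4115, 0.3338, 0.1709]
tcp_rot: [[0.145, 0.989, -0.001], [0.989, -0.145, -0.001], [-0.001, -0.001, -1.0]]
force: [0.9, 0.6, -2.0]
opening: 0.133
```

Run:
```python
from h import *
go(.425,.351,.0195,-8.4);cap('scene','s8')
```

```text
t 26.05 pos [0.4115 0.3338 0.1709] jaw -8.32 tilt [-9.e-04 -7.e-04 -1.e+00]
  TURN rz total 0.008   SHIFT total [0.759 0.434 6.058]
```

View pics/s8.png

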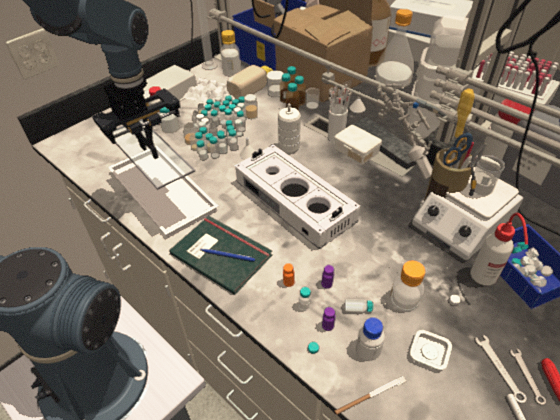

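>>> send_rows(
  moves=[
    [0.4,0.2,0.5,0,0,0,1],
    [0.36,0.23,0.7,0,0,0,1],
    [0,0,0.8,0,0,0,1],
    [0,0,0.8,0,0,0,1],
    [0,0,0.8,0,0,0,1],
    [0,0,0.7,0,0,0,1],
    [0,0,0.5,0,0,0,1],
    [0,0,0.3,0,0,0,1],
    [0,0,0.2,0,0,0,1],
    [0,0,0.2,0,0,0,1],
    [0,0,0.2,0,0,0,1],
    [0,0,0,0,0,0,1],
  ],
)

```text
time_s: 27.6
position: [0.4253, 0.3513, 0.0287]
tcp_rot: [[0.146, 0.989, -0.0], [0.989, -0.146, -0.0], [-0.0, -0.0, -1.0]]
force: [0.0, -0.2, -2.0]
opening: 0.133
```

Run:
```python
from h import *
go(.425,.351,.0192,-8.4);print(status.read_state()['force']);cap('top','t9')
```

```text
t 27.6 pos [0.4253 0.3513 0.0287] jaw -8.37 tilt [-3.e-04 -1.e-04 -1.e+00]
  TURN rz total 0.003   SHIFT total [-0.012 -0.011  0.378]
[ 0.02212263 -0.20020562 -2.01481358]
```

View pics/t9.png

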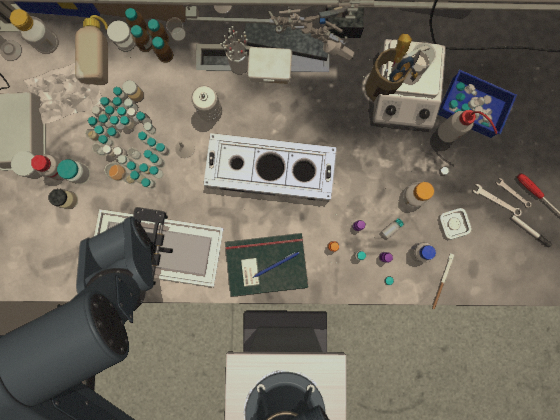

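>>> send_rows(
  moves=[
    [0,0,0.15,0,0,0,1],
    [0,0,0.1,0,0,0,1],
    [0,0,0.08,0,0,0,1],
    [0,0,0.04,0,0,0,1],
    [0,0,0,0,0,0,1],
    [0,0,0,0,0,0,1],
  ],
)

```text
time_s: 28.4
position: [0.4255, 0.3513, 0.0196]
tcp_rot: [[0.146, 0.989, 0.0], [0.989, -0.146, 0.0], [0.0, 0.0, -1.0]]
force: [0.2, 0.5, -1.8]
opening: 0.133
```

>>> send_rows(
  moves=[
    [0,0,0.04,0,0,0,1],
    [0,0,0.03,0,0,0,1],
    [0,0,0,0,0,0,1],
  ],
)

```text
time_s: 28.78
position: [0.4256, 0.3514, 0.0187]
tcp_rot: [[0.145, 0.989, 0.001], [0.989, -0.145, 0.0], [0.0, 0.001, -1.0]]
force: [-2.0, -0.8, 5.0]
opening: 0.134
```

>>> send_rows(
  moves=[
    [0,0,0,0,0,0,0.65],
    [0,0,0,0,0,0,0.5],
    [0,0,0,0,0,0,0.3],
    [0,0,0,0,0,0,0.1],
    [0,0,0,0,0,0,0],
    [0,0,-0.4,0,0,0,0],
    [0,0,-0.7,0,0,0,0],
    [0,0,-1,0,0,0,0],
    [0,0,-1,0,0,0,0],
    [0,0,-1,0,0,0,0],
    [0,0,-1,0,0,0,0],
    [0,0,-1,0,0,0,0],
  ],
)

```text
time_s: 30.28
position: [0.4255, 0.3513, 0.1726]
tcp_rot: [[0.146, 0.989, 0.001], [0.989, -0.146, 0.001], [0.001, 0.001, -1.0]]
force: [0.1, 0.5, 0.2]
opening: 0.502
```

Run:
```python
from h import *
c=cap('wrist','w10');go(.41,-.191,.17,-8.4)
c=cap('top')
# wells: dark circles in top image
g=cv2.cvtColor(c['img'],cv2.COLOR_RGB2GRAY);m=(g<60).astype(np.uint8);m[:130]=0;m[200:]=0;m[:,:200]=0;m[:,340:]=0
n,l,st,ce=cv2.connectedComponentsWithStats(m)
for i in range(1,n):
    if st[i,4]>40: print(st[i],px2z(c,*ce[i],.045).round(4))
im=cv2.cvtColor(c['img'],cv2.COLOR_RGB2BGR)[120:210,195:345];cv2.imwrite('pics/t10c.png',cv2.resize(im,None,fx=5,fy=5,interpolation=cv2.INTER_CUBIC))
```

```text
t 30.32 pos [0.4273 0.3525 0.1758] jaw -8.36 tilt [ 0.007   0.0038 -1.    ]
  TURN rz total 0.004   SHIFT total [-21.607   2.492   0.231]
[257 154  27  26 560] [0.6425 0.0484 0.045 ]
[231 157  12  12 110] [0.6516 0.138  0.045 ]
[293 161  22  21 349] [ 0.6331 -0.0415  0.045 ]
[220 188  44   6  68] [0.5774 0.1252 0.045 ]
```

View pics/t10c.png

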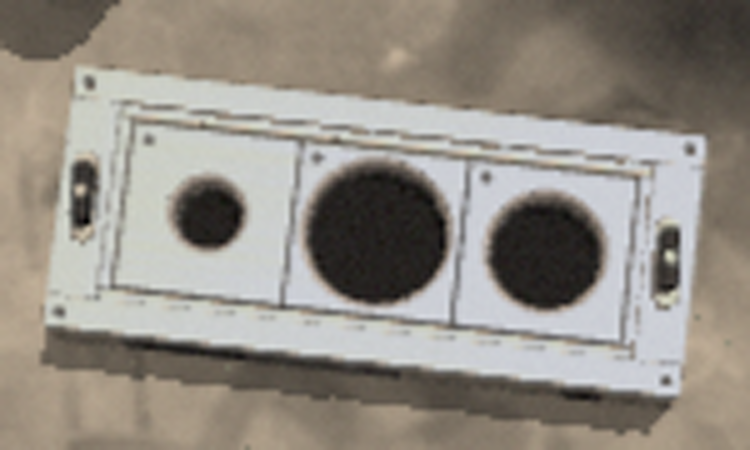

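View pics/w10.png

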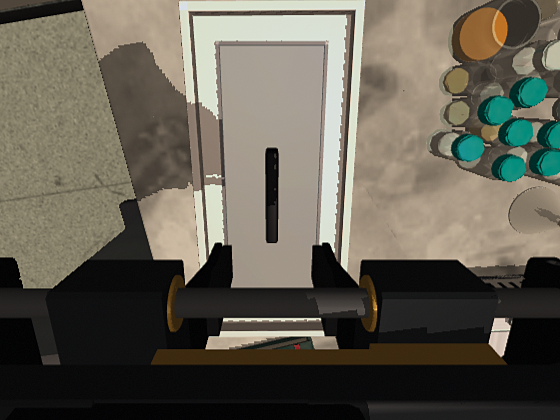

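>>> send_rows(
  moves=[
    [-0.5,0.1,0,0,0,0,0],
    [-0.9,0.1,0,0,0,0,0],
    [-1,0.1,0,0,0,0,0],
    [-1,0.1,0,0,0,0,0],
    [-1,0.1,0,0,0,0,0],
    [-1,0.1,0,0,0,0,0],
    [-1,0.1,0,0,0,0,0],
    [-1,0.1,0,0,0,0,0],
    [-1,0.1,0,0,0,0,0],
    [-1,0.1,0,0,0,0,0],
    [-1,0.1,0,0,0,0,0],
    [-1,0.1,0,0,0,0,0],
  ],
)

```text
time_s: 31.88
position: [0.4121, 0.0637, 0.1694]
tcp_rot: [[0.146, 0.989, -0.003], [0.989, -0.146, 0.0], [-0.0, -0.003, -1.0]]
force: [-0.3, -0.2, 0.1]
opening: 0.507
```

>>> send_rows(
  moves=[
    [-1,0.1,0,0,0,0,0],
    [-1,0.1,0,0,0,0,0],
    [-1,0.1,0,0,0,0,0],
    [-1,0.1,0,0,0,0,0],
    [-1,0.1,0,0,0,0,0],
    [-1,0.1,0,0,0,0,0],
    [-1,0.1,0,0,0,0,0],
    [-1,0.1,0,0,0,0,0],
    [-0.7,0.1,0,0,0,0,0],
    [-0.3,0.1,0,0,0,0,0],
    [0,0,0,0,0,-0.25,0],
    [0,0,0,0,0,0,0],
  ],
)

```text
time_s: 33.38
position: [0.4053, -0.1608, 0.1701]
tcp_rot: [[0.103, 0.995, -0.001], [0.995, -0.103, 0.001], [0.001, -0.001, -1.0]]
force: [0.1, 0.7, 0.4]
opening: 0.5
```

Run:
```python
from h import *
c=cap('wrist','w11');go(.4106,-.191,.17,-5.75);np.save('/tmp/w11.npy',c,allow_pickle=True)
cl=cloud(c)
for m in models.landmark_of('wrist','bottle_slim_mid')[:5]:print(m['confidence'],np.round(m['point']),px2w(c,*m['point']).round(3))
```

```text
t 33.42 pos [ 0.4053 -0.1607  0.1701] jaw -5.89 tilt [-7.e-04  7.e-04 -1.e+00]
  TURN rz total -0.014   SHIFT total [-1.183  0.332  0.004]
0.96 [362. 216.] [ 0.483 -0.184  0.05 ]
0.8 [300. 154.] [ 0.431 -0.12   0.059]
0.69 [284. 293.] [ 0.41  -0.129  0.254]
0.63 [284. 231.] [ 0.411 -0.188  0.059]
0.5 [535.  28.] [ 0.634 -0.042  0.03 ]
```

View pics/w11.png

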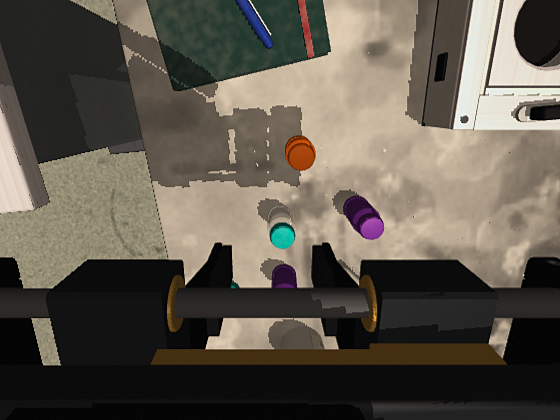

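Run:
```python
from h import *
c=np.load('/tmp/w11.npy',allow_pickle=True).item()
im=c['img'].astype(int);m=(im[...,1]-im[...,0]>60)&(im[...,2]>100);m[:,:250]=0;m[:200]=0
v,u=np.nonzero(m);cl=cloud(c);s=m&(abs(cl[...,2]-.06)<.003);v2,u2=np.nonzero(s);print(m.sum(),s.sum(),cl[s].mean(0),px2z(c,u2.mean(),v2.mean(),.06))
go(.4106,-.191,.036,-5.75)
```

```text
414 399 [ 0.40953493 -0.19313929  0.05872614] [ 0.40954925 -0.19258596  0.06      ]
t 33.48 pos [ 0.4054 -0.1607  0.1702] jaw -5.87 tilt [-6.e-04  5.e-04 -1.e+00]
  TURN rz total -0.012   SHIFT total [-1.184  0.33   5.366]
```

>>> send_rows(
  moves=[
    [-0.6,0.15,0,0,0,0,0],
    [-0.62,0.15,0,0,0,0,0],
    [0,0,0.7,0,0,0,0],
    [0,0,0.9,0,0,0,0],
    [0,0,0.9,0,0,0,0],
    [0,0,0.9,0,0,0,0],
    [0,0,0.8,0,0,0,0],
    [0,0,0.5,0,0,0,0],
    [0,0,0.3,0,0,0,0],
    [0,0,0.1,0,0,0,0],
    [0,0,0,0,0,0,0],
    [0,0,0,0,0,0,0],
  ],
)

```text
time_s: 34.98
position: [0.4103, -0.1925, 0.0433]
tcp_rot: [[0.102, 0.995, 0.001], [0.995, -0.102, -0.001], [-0.001, 0.001, -1.0]]
force: [1.1, -0.2, 0.1]
opening: 0.499
```

Run:
```python
from h import *
c=cap('wrist','w12');go(.41,-.192,.041,-5.75);cap('scene','s12')
```

```text
t 35.02 pos [ 0.4102 -0.1925  0.0433] jaw -5.87 tilt [ 8.e-04 -7.e-04 -1.e+00]
  TURN rz total -0.012   SHIFT total [ 0.02  -0.012  0.09 ]
```

View pics/w12.png

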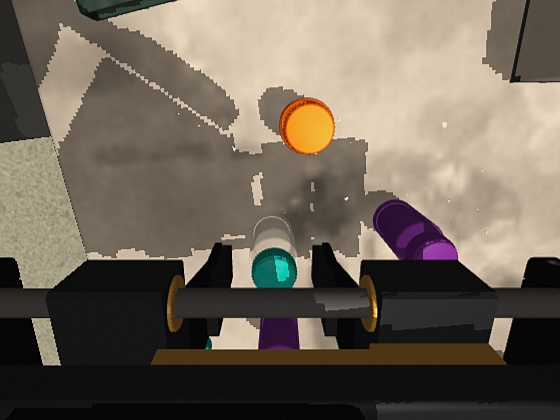

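>>> send_rows(
  moves=[
    [0,0,0.06,0,0,0,0.2],
    [0,0,0,0,0,0,0.3],
    [0,0,0,0,0,0,0.4],
    [0,0,0,0,0,0,0.5],
    [0,0,0,0,0,0,0.7],
    [0,0,0,0,0,0,1],
    [0,0,0,0,0,0,1],
  ],
)

```text
time_s: 35.95
position: [0.4099, -0.1924, 0.0413]
tcp_rot: [[0.102, 0.995, -0.0], [0.995, -0.102, 0.0], [0.0, -0.0, -1.0]]
force: [0.7, -0.3, -0.5]
opening: 0.28
```

>>> send_rows(
  moves=[
    [0,0,-0.2,0,0,0,1],
    [0,0,-0.4,0,0,0,1],
    [0,0,-0.7,0,0,0,1],
    [0,0,-0.9,0,0,0,1],
    [0,0,-0.9,0,0,0,1],
    [0,0,-0.8,0,0,0,1],
    [0,0,-0.5,0,0,0,1],
    [0,0,-0.2,0,0,0,1],
  ],
)

```text
time_s: 36.95
position: [0.4102, -0.1925, 0.1572]
tcp_rot: [[0.102, 0.995, 0.001], [0.995, -0.102, -0.001], [-0.001, 0.001, -1.0]]
force: [0.4, 0.2, -0.4]
opening: 0.28
```

Run:
```python
from h import *
c=cap('wrist','w13');go(.6515,.138,.155,-5.75);cap('scene','s13')
```

```text
t 37.0 pos [ 0.4102 -0.1926  0.1572] jaw -5.87 tilt [ 0.0012 -0.001  -1.    ]
  TURN rz total -0.012   SHIFT total [14.123  8.278  0.089]
```

View pics/w13.png

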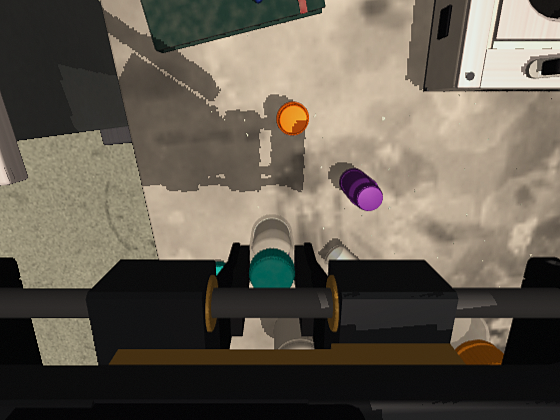

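View pics/s13.png

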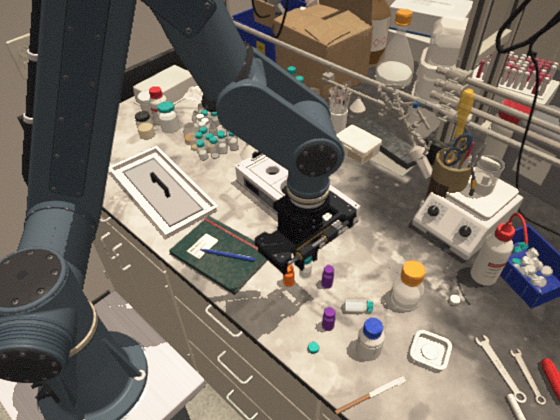

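>>> send_rows(
  moves=[
    [0.5,0.3,0,0,0,0,1],
    [0.8,0.47,0,0,0,0,1],
    [0.9,0.53,0,0,0,0,1],
    [0.9,0.53,0,0,0,0,1],
    [0.9,0.53,0,0,0,0,1],
    [0.9,0.53,0,0,0,0,1],
    [0.9,0.53,0,0,0,0,1],
    [0.9,0.53,0,0,0,0,1],
    [0.9,0.53,0,0,0,0,1],
    [0.9,0.53,0,0,0,0,1],
    [0.9,0.53,0,0,0,0,1],
    [0.9,0.53,0,0,0,0,1],
  ],
)

```text
time_s: 38.55
position: [0.5871, 0.0502, 0.155]
tcp_rot: [[0.102, 0.995, -0.002], [0.995, -0.102, 0.0], [0.0, -0.002, -1.0]]
force: [0.0, -1.0, -0.5]
opening: 0.282
```

>>> send_rows(
  moves=[
    [0.9,0.53,0,0,0,0,1],
    [0.9,0.53,0,0,0,0,1],
    [0.8,0.45,0,0,0,0,1],
    [0.6,0.36,0,0,0,0,1],
    [0.4,0.23,0,0,0,0,1],
    [0.1,0.1,0,0,0,0,1],
    [0,0,0,0,0,0,1],
    [0,0,0,0,0,0,1],
  ],
)

```text
time_s: 39.55
position: [0.6511, 0.134, 0.1563]
tcp_rot: [[0.103, 0.995, -0.001], [0.995, -0.103, -0.0], [-0.0, -0.001, -1.0]]
force: [-0.4, -0.9, -0.1]
opening: 0.277
```

Run:
```python
from h import *
c=cap('wrist','w14');go(.6515,.138,.073,-5.75);np.save('/tmp/w14.npy',c,allow_pickle=True)
```

```text
t 39.6 pos [0.6511 0.134  0.1564] jaw -5.92 tilt [-4.e-04 -1.e-04 -1.e+00]
  TURN rz total -0.017   SHIFT total [ 1.600e-01 -1.000e-03  3.335e+00]
```

View pics/w14.png

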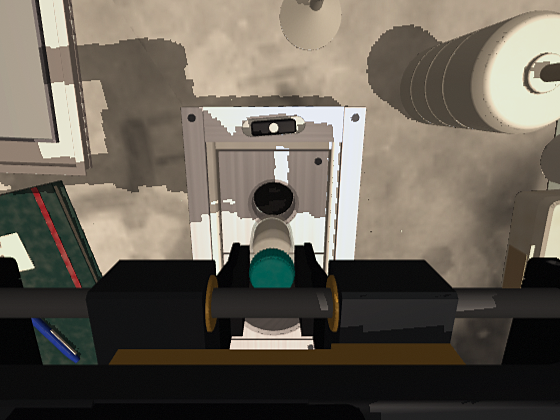

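Run:
```python
from h import *
c=np.load('/tmp/w14.npy',allow_pickle=True).item()
print(px2z(c,273,201,.056),px2z(c,250,201,.056),px2z(c,296,201,.056))
print('screws',px2z(c,192,118,.062),px2z(c,356,118,.062))
```

```text
[0.65081812 0.13906567 0.056     ] [0.63177404 0.14102727 0.056     ] [0.66985773 0.13710453 0.056     ]
screws [0.5967802  0.21190374 0.062     ] [0.71988561 0.19917273 0.062     ]
```

>>> send_rows(
  moves=[
    [0.17,0,0.3,0,0,0,1],
    [0,0,0.5,0,0,0,1],
    [0,0,0.6,0,0,0,1],
    [0,0,0.5,0,0,0,1],
    [0,0,0.4,0,0,0,1],
    [0,0,0.3,0,0,0,1],
    [0,0,0.3,0,0,0,1],
    [0,0,0.2,0,0,0,1],
    [0,0,0.1,0,0,0,1],
    [0,0,0,0,0,0,1],
    [0,0,0,0,0,0,1],
  ],
)

```text
time_s: 40.98
position: [0.6521, 0.1389, 0.0766]
tcp_rot: [[0.102, 0.995, 0.001], [0.995, -0.102, 0.0], [0.0, 0.001, -1.0]]
force: [0.1, -0.5, -0.4]
opening: 0.281
```

Run:
```python
from h import *
c=cap('wrist','w15');go(.651,.1383,.073,-5.75);print(status.read_state()['force'])
```

```text
t 41.02 pos [0.6521 0.1389 0.0766] jaw -5.87 tilt [ 7.e-04  0.e+00 -1.e+00]
  TURN rz total -0.012   SHIFT total [-0.028 -0.042  0.146]
[ 0.13075015 -0.72013451  0.19840113]
```

View pics/w15.png

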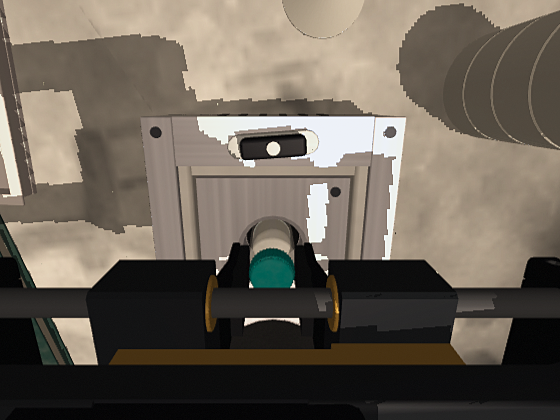

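>>> send_rows(
  moves=[
    [0,0,0.07,0,0,0,1],
    [0,0,0.05,0,0,0,1],
    [0,0,0.02,0,0,0,1],
    [0,0,0,0,0,0,1],
  ],
)

```text
time_s: 41.52
position: [0.6519, 0.1389, 0.0732]
tcp_rot: [[0.102, 0.995, 0.0], [0.995, -0.102, -0.0], [0.0, 0.0, -1.0]]
force: [-0.9, -1.4, 3.6]
opening: 0.277
```

>>> send_rows(
  moves=[
    [0,0,0,0,0,0,0.4],
    [0,0,0,0,0,0,0.3],
    [0,0,0,0,0,0,0.1],
    [0,0,0,0,0,0,0],
    [0,0,0,0,0,0,0],
    [0,0,-0.4,0,0,0,0],
    [0,0,-0.8,0,0,0,-0.2],
    [0,0,-1,0,0,0,-0.4],
    [0,0,-1,0,0,0,-0.6],
    [0,0,-1,0,0,0,-0.7],
    [0,0,-0.6,0,0,0,-0.7],
  ],
)

```text
time_s: 42.9
position: [0.6529, 0.139, 0.1961]
tcp_rot: [[0.102, 0.995, 0.004], [0.995, -0.102, 0.0], [0.001, 0.004, -1.0]]
force: [0.1, -0.0, 0.6]
opening: 0.835
```

Run:
```python
from h import *
c=cap('wrist','w16');go(.5747,-.3435,.20,-5.75)
```

```text
t 42.95 pos [0.6537 0.1391 0.1975] jaw -5.86 tilt [ 6.8e-03  3.0e-04 -1.0e+00]
  TURN rz total -0.011   SHIFT total [-19.522  -1.212  -0.099]
```

View pics/w16.png

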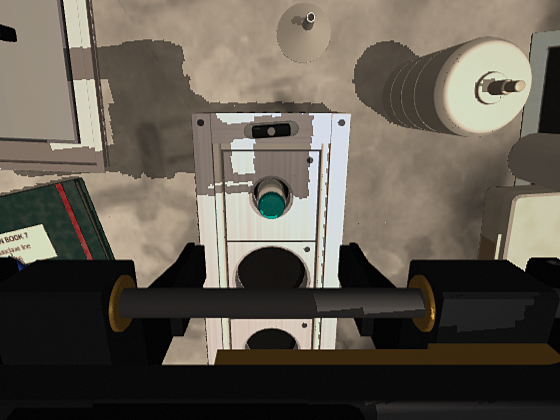

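>>> send_rows(
  moves=[
    [-0.5,-0.2,0,0,0,0,-0.7],
    [-0.9,-0.3,0,0,0,0,-0.7],
    [-1,-0.3,0,0,0,0,-0.7],
    [-1,-0.3,0,0,0,0,-0.7],
    [-1,-0.1,0,0,0,0,-0.7],
    [-1,0,0,0,0,0,-0.7],
    [-1,0,0,0,0,0,-0.7],
    [-1,0,0,0,0,0,-0.7],
    [-1,0,0,0,0,0,-0.7],
    [-1,0,0,0,0,0,-0.7],
    [-1,0,0,0,0,0,-0.7],
    [-1,0,0,0,0,0,-0.7],
  ],
)

```text
time_s: 44.45
position: [0.5906, -0.1434, 0.1915]
tcp_rot: [[0.104, 0.995, -0.003], [0.995, -0.104, 0.001], [0.001, -0.003, -1.0]]
force: [0.0, -1.1, 0.6]
opening: 0.85
```

>>> send_rows(
  moves=[
    [-1,0,0,0,0,0,-0.7],
    [-1,0,0,0,0,0,-0.7],
    [-1,0,0,0,0,0,-0.7],
    [-1,0,0,0,0,0,-0.7],
    [-0.9,0,0,0,0,0,-0.7],
    [-0.7,0,0,0,0,0,-0.7],
    [-0.4,0,0,0,0,0,-0.7],
    [0,0,0,0,0,0,-0.7],
    [0,0,0,0,0,0,-0.7],
  ],
)

```text
time_s: 45.58
position: [0.5775, -0.2899, 0.1927]
tcp_rot: [[0.102, 0.995, -0.0], [0.995, -0.102, 0.001], [0.001, -0.0, -1.0]]
force: [-0.2, -1.1, 0.3]
opening: 0.85
```

Run:
```python
from h import *
c=cap('wrist','w17');go(.5747,-.3435,.20,-5.75);np.save('/tmp/w17.npy',c,allow_pickle=True)
cl=cloud(c);s=(abs(cl[...,2]-.113)<.004)&(np.hypot(cl[...,0]-.575,cl[...,1]+.343)<.05);v,u=np.nonzero(s);print(s.sum(),cl[s].mean(0),np.ptp(cl[s],axis=0),(cl[s].max(0)+cl[s].min(0))/2)
```

```text
t 45.62 pos [ 0.5776 -0.2898  0.1928] jaw -5.82 tilt [-2.e-04  5.e-04 -1.e+00]
  TURN rz total -0.007   SHIFT total [-2.148  0.099 -0.288]
1527 [ 0.57427318 -0.34073169  0.11131394] [0.0438989  0.03360697 0.00431488] [ 0.5736256  -0.33978049  0.11116197]
```

View pics/w17.png

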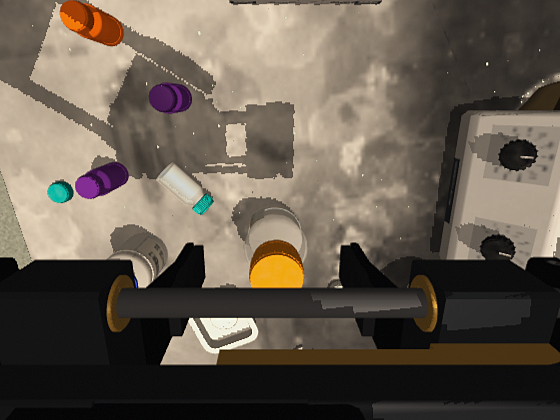

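>>> send_rows(
  moves=[
    [-0.4,0.1,0,0,0,0,-0.7],
    [-0.6,0,0,0,0,0,-0.7],
    [-0.6,0,0,0,0,0,-0.7],
    [-0.4,0,0,0,0,0,-0.7],
    [-0.15,0,0,0,0,0,-0.7],
    [0,0,0,0,0,0,-0.7],
    [0,0,0,0,0,0,-0.7],
  ],
)

```text
time_s: 46.5
position: [0.5745, -0.344, 0.1928]
tcp_rot: [[0.102, 0.995, -0.0], [0.995, -0.102, 0.0], [0.0, -0.0, -1.0]]
force: [-0.4, 0.3, 0.4]
opening: 0.85
```

Run:
```python
from h import *
c=cap('wrist','w18');go(.5745,-.3437,.087,-5.75)
```

```text
t 46.55 pos [ 0.5745 -0.344   0.1928] jaw -5.85 tilt [-2.e-04  4.e-04 -1.e+00]
  TURN rz total -0.01   SHIFT total [ 1.100e-02 -2.000e-03  4.231e+00]
```

View pics/w18.png

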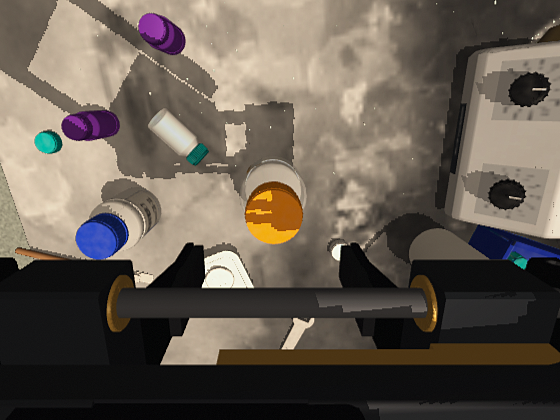

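Run:
```python
from h import *
c=cap('wrist');cl=cloud(c);s=(abs(cl[...,2]-.113)<.004)&(np.hypot(cl[...,0]-.575,cl[...,1]+.343)<.05);v,u=np.nonzero(s);q=cl[s];print(s.sum(),q.mean(0),(q.max(0)+q.min(0))/2,np.ptp(q,axis=0))
for n in ['top','scene']:
    c=cap(n);cl=cloud(c);x,y,z=cl[...,0],cl[...,1],cl[...,2]
    m=(x>.6)&(x<.75)&(y>-.5)&(y<-.25)&(z>.1)&(z<.25)
    q=cl[m];print(n,len(q));
    if len(q):
        for Y in np.arange(-.5,-.25,.025):
            k=q[(q[:,1]>=Y)&(q[:,1]<Y+.025)]
            if len(k):print(round(Y,3),k[k[:,0].argmin()].round(3))
```

```text
2410 [ 0.57379536 -0.34590469  0.11132817] [ 0.5737289  -0.34662199  0.11132172] [0.04387719 0.04453152 0.00452041]
top 370
-0.5 [ 0.703 -0.493  0.199]
-0.475 [ 0.719 -0.474  0.218]
-0.45 [ 0.725 -0.44   0.116]
-0.425 [ 0.731 -0.423  0.104]
-0.35 [ 0.61  -0.343  0.209]
scene 899
-0.5 [ 0.703 -0.496  0.198]
-0.475 [ 0.722 -0.475  0.222]
-0.45 [ 0.724 -0.446  0.109]
-0.425 [ 0.736 -0.424  0.115]
-0.375 [ 0.609 -0.355  0.239]
-0.35 [ 0.61  -0.347  0.218]
```

>>> send_rows(
  moves=[
    [-0.04,0,0.4,0,0,0,-0.7],
    [0,0,0.7,0,0,0,-0.7],
    [0,0,0.8,0,0,0,-0.7],
    [0,0,0.8,0,0,0,-0.7],
    [0,0,0.6,0,0,0,-0.7],
    [0,0,0.5,0,0,0,-0.7],
    [0,0,0.3,0,0,0,-0.7],
    [0,0,0.15,0,0,0,-0.7],
    [0,0,0,0,0,0,-0.7],
    [0,0,0,0,0,0,-0.5],
    [0,0,0,0,0,0,-0.3],
    [0,0,0,0,0,0,-0.2],
  ],
)

```text
time_s: 48.2
position: [0.5745, -0.3456, 0.0869]
tcp_rot: [[0.102, 0.995, 0.0], [0.995, -0.102, -0.0], [-0.0, 0.001, -1.0]]
force: [-0.1, -0.4, -0.3]
opening: 0.638
```

>>> send_rows(
  moves=[
    [0,0,0,0,0,0,-0.1],
    [0,0,0,0,0,0,0],
    [0,0,0,0,0,0,0.3],
    [0,0,0,0,0,0,1],
    [0,0,0,0,0,0,1],
    [0,0,0,0,0,0,1],
  ],
)

```text
time_s: 48.95
position: [0.5747, -0.3457, 0.0867]
tcp_rot: [[0.102, 0.995, 0.001], [0.995, -0.102, -0.001], [-0.0, 0.001, -1.0]]
force: [1.4, -0.8, 0.8]
opening: 0.553
```

Run:
```python
from h import *
c=cap('wrist','w19');go(.5742,-.345,.087,-5.75)
```

```text
t 49.0 pos [ 0.5747 -0.3457  0.0867] jaw -5.87 tilt [ 7.e-04 -5.e-04 -1.e+00]
  TURN rz total -0.012   SHIFT total [ 0.026 -0.023 -0.012]
```

View pics/w19.png

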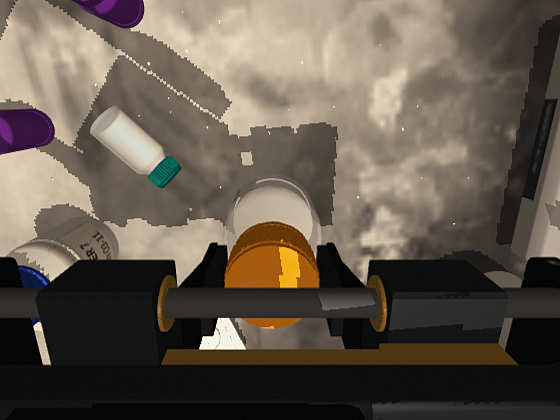

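>>> send_rows(
  moves=[
    [0,0,-0.1,0,0,0,1],
    [0,0,-0.3,0,0,0,1],
    [0,0,-0.5,0,0,0,1],
    [0,0,-0.7,0,0,0,1],
    [0,0,-0.8,0,0,0,1],
    [0,0,-0.7,0,0,0,1],
    [0,0,-0.5,0,0,0,1],
    [0,0,-0.3,0,0,0,1],
    [0,0,-0.1,0,0,0,1],
  ],
)

```text
time_s: 50.12
position: [0.5744, -0.3455, 0.1869]
tcp_rot: [[0.102, 0.995, 0.0], [0.995, -0.102, -0.0], [-0.0, 0.0, -1.0]]
force: [-0.3, 0.7, -2.9]
opening: 0.556
```

Run:
```python
from h import *
c=cap('wrist','w20');go(.6423,.0485,.187,-5.75);print(status.read_state()['force'],status.read_state()['opening'])
```

```text
t 50.17 pos [ 0.5743 -0.3455  0.1868] jaw -5.88 tilt [-0.  0. -1.]
  TURN rz total -0.013   SHIFT total [ 1.5952e+01  1.1260e+00 -9.0000e-03]
[ 0.00766554 -0.4614369  -2.22801743] 0.5557382394004609
```

View pics/w20.png

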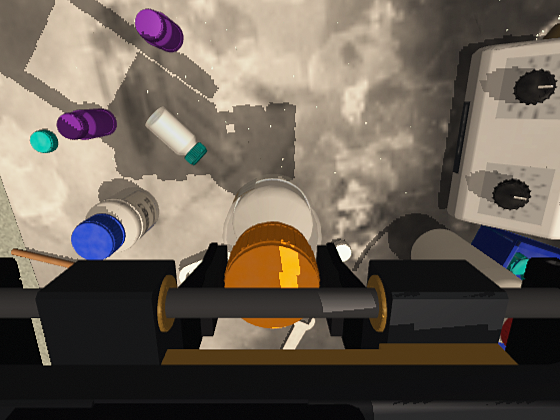

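>>> send_rows(
  moves=[
    [0.3,0,0,0,0,0,1],
    [0.6,0,0,0,0,0,1],
    [0.8,0,0,0,0,0,1],
    [0.85,0,0,0,0,0,1],
    [0.85,0,0,0,0,0,1],
    [0.85,0,0,0,0,0,1],
    [0.85,0,0,0,0,0,1],
    [0.85,0.1,0,0,0,0,1],
    [0.85,0.1,0,0,0,0,1],
    [0.85,0.1,0,0,0,0,1],
    [0.85,0.1,0,0,0,0,1],
    [0.85,0.1,0,0,0,0,1],
  ],
)

```text
time_s: 51.68
position: [0.6111, -0.1129, 0.1865]
tcp_rot: [[0.102, 0.995, 0.0], [0.995, -0.102, -0.0], [-0.0, 0.0, -1.0]]
force: [-0.2, -0.2, -2.4]
opening: 0.558
```

>>> send_rows(
  moves=[
    [0.85,0.1,0,0,0,0,1],
    [0.85,0.1,0,0,0,0,1],
    [0.85,0.1,0,0,0,0,1],
    [0.85,0.1,0,0,0,0,1],
    [0.85,0.1,0,0,0,0,1],
    [0.8,0.1,0,0,0,0,1],
    [0.7,0,0,0,0,0,1],
    [0.5,0,0,0,0,0,1],
    [0.3,0,0,0,0,0,1],
    [0,0,0,0,0,0,1],
    [0,0,0,0,0,0,1],
  ],
)

```text
time_s: 53.05
position: [0.6424, 0.0465, 0.1865]
tcp_rot: [[0.103, 0.995, -0.0], [0.995, -0.103, -0.0], [-0.0, -0.0, -1.0]]
force: [-0.1, 0.3, -2.0]
opening: 0.556
```

Run:
```python
from h import *
c=cap('wrist','w21');go(.6423,.0485,.120,-5.75)
```

```text
t 53.1 pos [0.6424 0.0464 0.1866] jaw -5.91 tilt [-1.e-04 -3.e-04 -1.e+00]
  TURN rz total -0.016   SHIFT total [ 0.082 -0.013  2.662]
```

View pics/w21.png

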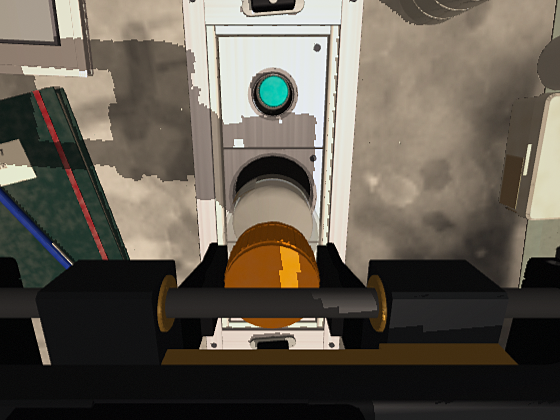

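>>> send_rows(
  moves=[
    [0.1,0,0.2,0,0,0,1],
    [0,0,0.4,0,0,0,1],
    [0,0,0.5,0,0,0,1],
    [0,0,0.4,0,0,0,1],
    [0,0,0.4,0,0,0,1],
    [0,0,0.3,0,0,0,1],
    [0,0,0.2,0,0,0,1],
    [0,0,0.1,0,0,0,1],
    [0,0,0.05,0,0,0,1],
    [0,0,0,0,0,0,1],
    [0,0,0,0,0,0,1],
  ],
)

```text
time_s: 54.48
position: [0.6429, 0.0496, 0.1231]
tcp_rot: [[0.102, 0.995, 0.001], [0.995, -0.102, -0.0], [-0.0, 0.001, -1.0]]
force: [-0.3, 0.8, -2.1]
opening: 0.557
```

Run:
```python
from h import *
go(.6423,.049,.1187,-5.75);print(status.read_state()['force'])
```

```text
t 54.48 pos [0.6429 0.0496 0.1231] jaw -5.87 tilt [ 7.e-04 -1.e-04 -1.e+00]
  TURN rz total -0.012   SHIFT total [-0.025 -0.022  0.177]
[-0.25258619  0.82381669 -2.10038076]
```

>>> send_rows(
  moves=[
    [0,0,0.08,0,0,0,1],
    [0,0,0.06,0,0,0,1],
    [0,0,0.04,0,0,0,1],
    [0,0,0.01,0,0,0,1],
    [0,0,0,0,0,0,1],
  ],
)

```text
time_s: 55.1
position: [0.6427, 0.0496, 0.1187]
tcp_rot: [[0.102, 0.995, 0.0], [0.995, -0.102, -0.0], [-0.0, 0.0, -1.0]]
force: [-1.5, 1.8, 3.0]
opening: 0.559
```

>>> send_rows(
  moves=[
    [0,0,0,0,0,0,-0.15],
    [0,0,0,0,0,0,-0.25],
    [0,0,0,0,0,0,-0.4],
    [0,0,0,0,0,0,-0.4],
    [0,0,-0.4,0,0,0,-0.4],
    [0,0,-0.7,0,0,0,-0.4],
    [0,0,-0.9,0,0,0,-0.4],
    [0,0,-0.9,0,0,0,-0.4],
    [0,0,-0.7,0,0,0,-0.4],
    [0,0,-0.2,0,0,0,-0.4],
  ],
)

```text
time_s: 56.35
position: [0.6436, 0.0495, 0.2153]
tcp_rot: [[0.102, 0.995, 0.004], [0.995, -0.102, -0.0], [0.0, 0.004, -1.0]]
force: [-0.1, 0.0, -0.9]
opening: 0.703
```

Run:
```python
from h import *
c=cap('wrist','w22');go(.42,-.3550,.20,-5.75)
```

```text
t 56.4 pos [0.6434 0.0496 0.2149] jaw -5.87 tilt [ 2.8e-03 -3.0e-04 -1.0e+00]
  TURN rz total -0.012   SHIFT total [-16.996  -7.268   0.597]
```

View pics/w22.png

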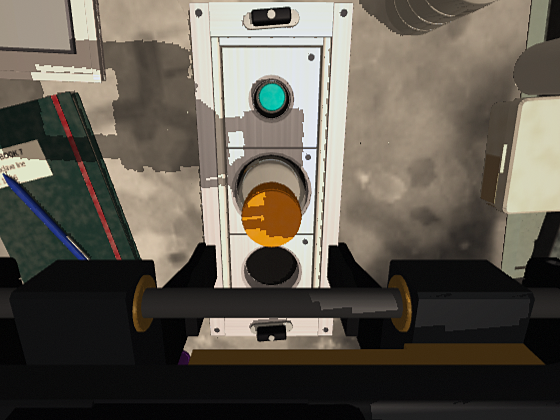

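>>> send_rows(
  moves=[
    [-0.5,-0.2,0,0,0,0,-0.4],
    [-0.9,-0.4,0,0,0,0,-0.4],
    [-0.9,-0.4,0,0,0,0,-0.4],
    [-0.9,-0.4,0,0,0,0,-0.4],
    [-0.9,-0.4,0,0,0,0,-0.4],
    [-0.9,-0.4,0,0,0,0,-0.4],
    [-0.9,-0.4,0,0,0,0,-0.4],
    [-0.9,-0.4,0,0,0,0,-0.4],
    [-0.9,-0.4,0,0,0,0,-0.4],
    [-0.9,-0.4,0,0,0,0,-0.4],
    [-0.9,-0.4,0,0,0,0,-0.4],
    [-0.9,-0.4,0,0,0,0,-0.4],
  ],
)

```text
time_s: 57.9
position: [0.4994, -0.1987, 0.2123]
tcp_rot: [[0.104, 0.995, -0.002], [0.995, -0.104, 0.001], [0.001, -0.002, -1.0]]
force: [0.4, -0.3, 0.3]
opening: 0.701
```

>>> send_rows(
  moves=[
    [-0.9,-0.4,0,0,0,0,-0.4],
    [-0.9,-0.4,0,0,0,0,-0.4],
    [-0.9,-0.4,0,0,0,0,-0.4],
    [-0.9,-0.4,0,0,0,0,-0.4],
    [-0.9,-0.4,0,0,0,0,-0.4],
    [-0.8,-0.4,0,0,0,0,-0.4],
    [-0.5,-0.2,0,0,0,0,-0.4],
    [-0.2,0,0,0,0,0,-0.4],
    [0,0,0,0,0,0,-0.4],
    [0,0,0,0,0,0,-0.4],
  ],
)

```text
time_s: 59.15
position: [0.4219, -0.3392, 0.213]
tcp_rot: [[0.101, 0.995, -0.0], [0.995, -0.101, 0.0], [0.0, -0.0, -1.0]]
force: [0.3, 0.7, 0.5]
opening: 0.696
```

Run:
```python
from h import *
c=cap('wrist','w23');go(.42,-.3550,.20,-5.75)
cl=cloud(c);s=(abs(cl[...,2]-.096)<.004)&(np.hypot(cl[...,0]-.42,cl[...,1]+.355)<.05);q=cl[s];print(s.sum(),q.mean(0),(q.max(0)+q.min(0))/2,np.ptp(q,axis=0))
```

```text
t 59.2 pos [ 0.4219 -0.3391  0.213 ] jaw -5.82 tilt [-2.e-04  4.e-04 -1.e+00]
  TURN rz total -0.007   SHIFT total [-0.64  -0.013  0.519]
1095 [ 0.41883004 -0.35741983  0.0942958 ] [ 0.41872079 -0.35771342  0.09428119] [0.03444473 0.03503942 0.00432222]
```

View pics/w23.png

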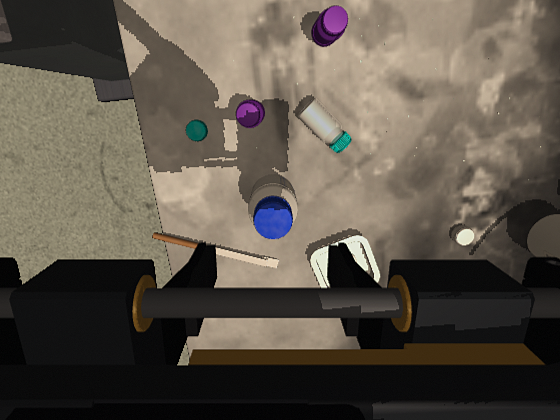

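>>> send_rows(
  moves=[
    [-0.35,-0.03,0.4,0,0,0,-0.4],
    [-0.34,0,0.7,0,0,0,-0.4],
    [0,0,0.9,0,0,0,-0.4],
    [0,0,0.9,0,0,0,-0.4],
    [0,0,0.9,0,0,0,-0.4],
    [0,0,0.8,0,0,0,-0.4],
    [0,0,0.5,0,0,0,-0.4],
    [0,0,0.3,0,0,0,-0.4],
    [0,0,0.1,0,0,0,-0.4],
    [0,0,0,0,0,0,-0.4],
    [0,0,0,0,0,0,-0.4],
  ],
)

```text
time_s: 60.58
position: [0.4195, -0.3573, 0.0762]
tcp_rot: [[0.102, 0.995, 0.001], [0.995, -0.102, -0.001], [-0.001, 0.001, -1.0]]
force: [0.3, -0.8, -0.6]
opening: 0.697
```

Run:
```python
from h import *
c=cap('wrist','w24');go(.4195,-.3562,.073,-5.75)
```

```text
t 60.62 pos [ 0.4195 -0.3573  0.0762] jaw -5.87 tilt [ 8.0e-04 -1.1e-03 -1.0e+00]
  TURN rz total -0.012   SHIFT total [ 0.043 -0.003  0.126]
```

View pics/w24.png

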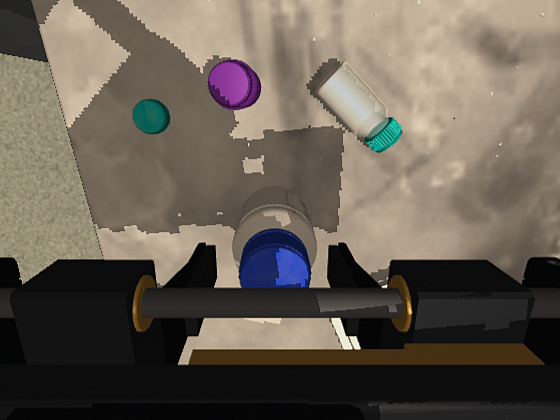

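>>> send_rows(
  moves=[
    [0.03,0,0.1,0,0,0,-0.2],
    [0,0,0,0,0,0,0],
    [0,0,0,0,0,0,0.1],
    [0,0,0,0,0,0,0.2],
    [0,0,0,0,0,0,0.3],
    [0,0,0,0,0,0,0.6],
    [0,0,0,0,0,0,1],
    [0,0,0,0,0,0,1],
    [0,0,0,0,0,0,1],
  ],
)

```text
time_s: 61.75
position: [0.4193, -0.3562, 0.0731]
tcp_rot: [[0.102, 0.995, 0.0], [0.995, -0.102, -0.0], [-0.0, 0.0, -1.0]]
force: [0.9, -0.5, -0.3]
opening: 0.432
```

>>> send_rows(
  moves=[
    [0,0,-0.1,0,0,0,1],
    [0,0,-0.3,0,0,0,1],
    [0,0,-0.6,0,0,0,1],
    [0,0,-0.8,0,0,0,1],
    [0,0,-0.9,0,0,0,1],
    [0,0,-0.8,0,0,0,1],
    [0,0,-0.5,0,0,0,1],
    [0,0,-0.2,0,0,0,1],
  ],
)

```text
time_s: 62.75
position: [0.4194, -0.3564, 0.1792]
tcp_rot: [[0.102, 0.995, 0.001], [0.995, -0.102, -0.001], [-0.001, 0.001, -1.0]]
force: [0.3, 0.2, -0.8]
opening: 0.433
```

Run:
```python
from h import *
c=cap('wrist','w25');go(.6334,-.0408,.178,-5.75)
```

```text
t 62.8 pos [ 0.4194 -0.3564  0.1792] jaw -5.87 tilt [ 0.001  -0.0013 -1.    ]
  TURN rz total -0.012   SHIFT total [13.419  7.25   0.049]
```

View pics/w25.png

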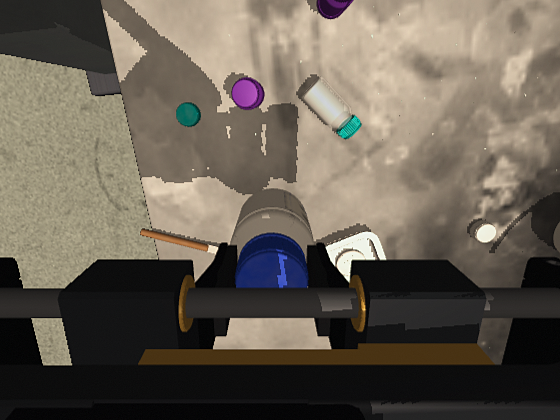

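>>> send_rows(
  moves=[
    [0.4,0.22,0,0,0,0,1],
    [0.7,0.38,0,0,0,0,1],
    [0.8,0.43,0,0,0,0,1],
    [0.8,0.43,0,0,0,0,1],
    [0.8,0.43,0,0,0,0,1],
    [0.8,0.43,0,0,0,0,1],
    [0.8,0.43,0,0,0,0,1],
    [0.8,0.43,0,0,0,0,1],
    [0.8,0.43,0,0,0,0,1],
    [0.8,0.43,0,0,0,0,1],
    [0.8,0.43,0,0,0,0,1],
    [0.8,0.43,0,0,0,0,1],
  ],
)

```text
time_s: 64.3
position: [0.5645, -0.1399, 0.1772]
tcp_rot: [[0.101, 0.995, -0.002], [0.995, -0.101, 0.001], [0.001, -0.002, -1.0]]
force: [0.7, -0.4, -1.3]
opening: 0.434
```

>>> send_rows(
  moves=[
    [0.8,0.43,0,0,0,0,1],
    [0.8,0.43,0,0,0,0,1],
    [0.8,0.43,0,0,0,0,1],
    [0.7,0.4,0,0,0,0,1],
    [0.6,0.4,0,0,0,0,1],
    [0.4,0.2,0,0,0,0,1],
    [0.2,0.1,0,0,0,0,1],
    [0,0,0,0,0,0,1],
    [0,0,0,0,0,0,1],
  ],
)

```text
time_s: 65.42
position: [0.6345, -0.0421, 0.178]
tcp_rot: [[0.103, 0.995, -0.0], [0.995, -0.103, -0.0], [-0.0, -0.0, -1.0]]
force: [0.5, -0.4, -0.9]
opening: 0.436
```

Run:
```python
from h import *
c=cap('wrist','w26');go(.6334,-.0405,.105,-5.75)
```

```text
t 65.47 pos [ 0.6345 -0.0422  0.178 ] jaw -5.92 tilt [-4.e-04 -1.e-04 -1.e+00]
  TURN rz total -0.017   SHIFT total [ 0.062 -0.051  2.922]
```

View pics/w26.png

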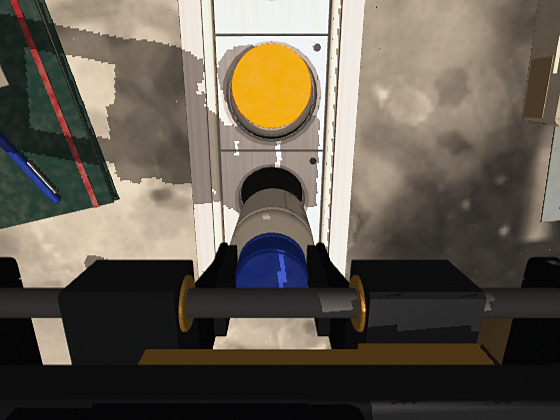

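>>> send_rows(
  moves=[
    [0.05,-0.07,0.2,0,0,0,1],
    [0,0,0.4,0,0,0,1],
    [0,0,0.5,0,0,0,1],
    [0,0,0.5,0,0,0,1],
    [0,0,0.4,0,0,0,1],
    [0,0,0.3,0,0,0,1],
    [0,0,0.2,0,0,0,1],
    [0,0,0.2,0,0,0,1],
    [0,0,0.1,0,0,0,1],
    [0,0,0,0,0,0,1],
    [0,0,0,0,0,0,1],
  ],
)

```text
time_s: 66.85
position: [0.6334, -0.0402, 0.1083]
tcp_rot: [[0.102, 0.995, 0.001], [0.995, -0.102, -0.0], [-0.0, 0.001, -1.0]]
force: [0.9, -1.1, -0.8]
opening: 0.435
```

Run:
```python
from h import *
go(.6334,-.0408,.105,-5.75);print(status.read_state()['force']);cap('wrist','w27')
```

```text
t 66.85 pos [ 0.6334 -0.0402  0.1083] jaw -5.87 tilt [ 5.e-04 -1.e-04 -1.e+00]
  TURN rz total -0.012   SHIFT total [-0.024  0.002  0.132]
[ 0.8920473  -1.05830214 -0.8357862 ]
```

View pics/w27.png

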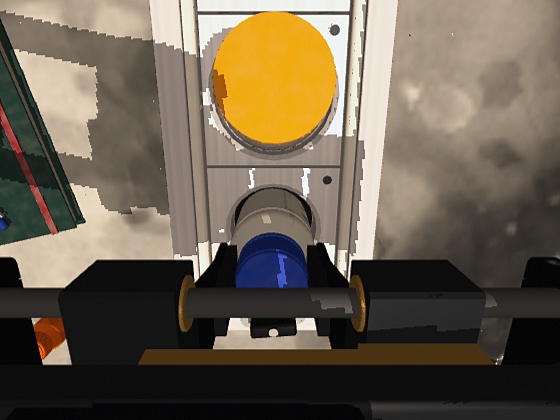

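>>> send_rows(
  moves=[
    [0,0,0.07,0,0,0,1],
    [0,0,0.04,0,0,0,1],
    [0,0,0.03,0,0,0,1],
    [0,0,0,0,0,0,1],
  ],
)

```text
time_s: 67.4
position: [0.6334, -0.0401, 0.105]
tcp_rot: [[0.102, 0.995, 0.0], [0.995, -0.102, 0.0], [0.0, 0.0, -1.0]]
force: [-0.8, 0.6, 2.3]
opening: 0.431
```

Contact felt; release and retreat.

>>> send_rows(
  moves=[
    [0,0,0,0,0,0,0.1],
    [0,0,0,0,0,0,0],
    [0,0,0,0,0,0,-0.2],
    [0,0,0,0,0,0,-0.2],
    [0,0,-0.4,0,0,0,-0.2],
    [0,0,-0.7,0,0,0,-0.2],
    [0,0,-0.9,0,0,0,-0.2],
    [0,0,-0.9,0,0,0,-0.2],
    [0,0,-0.8,0,0,0,-0.2],
    [0,0,-0.3,0,0,0,-0.2],
  ],
)

```text
time_s: 68.65
position: [0.6344, -0.0404, 0.2074]
tcp_rot: [[0.102, 0.995, 0.004], [0.995, -0.102, -0.001], [-0.001, 0.005, -1.0]]
force: [0.3, 0.1, 0.9]
opening: 0.599
```

>>> send_rows(
  moves=[
    [-0.4,-0.4,0,0,0,0,-0.2],
    [-0.7,-0.7,0,0,0,0,-0.2],
    [-0.7,-0.7,0,0,0,0,-0.2],
    [-0.7,-0.7,0,0,0,0,-0.2],
    [-0.7,-0.7,0,0,0,0,-0.2],
    [-0.7,-0.7,0,0,0,0,-0.2],
    [-0.7,-0.7,0,0,0,0,-0.2],
    [-0.7,-0.7,0,0,0,0,-0.2],
    [-0.4,-0.4,0,0,0,0,-0.2],
    [0,0,0,0,0,0,-0.2],
    [0,0,0,0,0,0,-0.2],
  ],
)

```text
time_s: 70.03
position: [0.4772, -0.1672, 0.2045]
tcp_rot: [[0.102, 0.995, 0.0], [0.995, -0.102, 0.0], [0.0, 0.0, -1.0]]
force: [0.6, -0.8, -0.2]
opening: 0.599
```

Run:
```python
from h import *
go(.6,-.2,.2,-5.75);c=cap('scene','s28');b=cv2.imread('pics/s28.png')
cv2.imwrite('pics/s28c.png',cv2.resize(b[110:250,100:370],None,fx=2.9,fy=2.9,interpolation=cv2.INTER_CUBIC))
c=cap('top','t28');cl=cloud(c);x,y,z=cl[...,0],cl[...,1],cl[...,2]
for n,p,h in [('slim',(.651,.138),.092),('wide',(.6425,.0485),.145),('mid',(.6334,-.041),.128)]:
    m=(np.hypot(x-p[0],y-p[1])<.035)&(abs(z-h)<.006);print(n,m.sum(),np.median(cl[m],0).round(4))
m=(np.hypot(x-.425,y-.351)<.03)&(z>.02);print('handle',cl[m].mean(0))
```

```text
t 70.03 pos [ 0.4772 -0.1672  0.2045] jaw -5.88 tilt [ 4.e-04  1.e-04 -1.e+00]
  TURN rz total -0.013   SHIFT total [-0.813  5.017  0.18 ]
slim 59 [0.6512 0.14   0.0921]
wide 271 [0.6419 0.0506 0.1447]
mid 159 [ 0.6324 -0.0391  0.1279]
handle [0.42471063 0.3505852  0.04138719]
```

View pics/s28c.png

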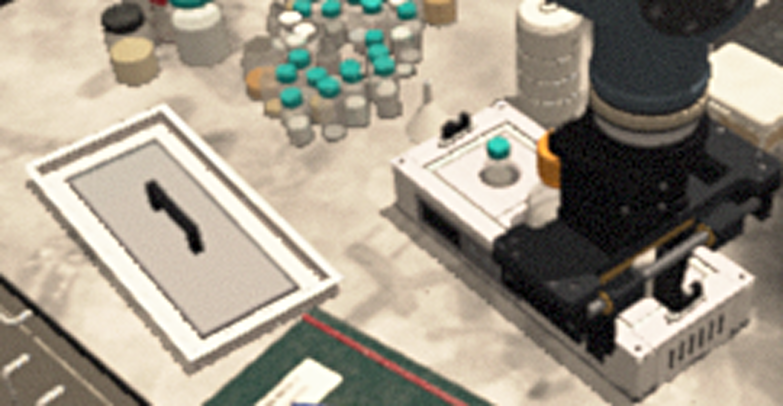

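View pics/t28.png

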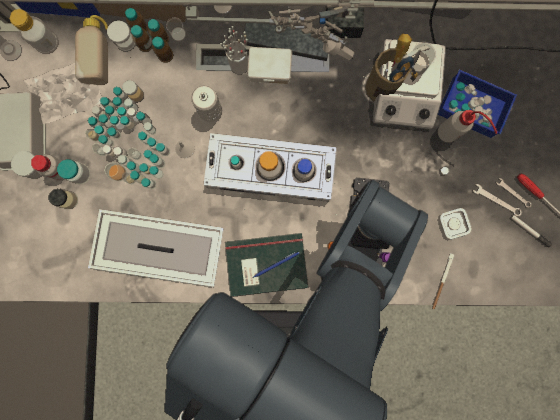

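```bash
python3 -c "
from rig import bot
print(bot.hand_in())"
```

```text
the job is handed in; nothing more can be done
None
```

The block bath is ready and the job was handed in at about 70 s of the 125 s allowed. I swung both turn buttons clear of the cover, to about 85–90°. I then lifted the cover out by its handle and laid it flat in the white tray. After that I stood the slim vial, the wide bottle and the smaller bottle upright in the narrow (+y), wide (middle) and middle-sized (-y) wells.

- **Bottle heights:** in the last top view the bottle tops were at 92, 145 and 128 mm, which match fully seated bottles.
- **Bottle positions:** each was within about 2 mm of its well's middle.
- **Cover:** the handle measured about 41 mm over the bench, as it should with the cover flat in the tray.
- **Forces:** the readings at the end of each move stayed under about 7 N, so everything was set down gently.
- **Other objects:** the robot did not grip any orange or purple look-alike. The arm hid the right-hand bench in the last pictures, so I could not check those vials one final time.
- **Lost motion:** a few fast moves stopped 20–55 mm short. I corrected each one before going on, and no other check disagreed.

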